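# Empty the battery charging dock and put its dust cover on

## Robot

A 6-joint arm with a two-finger parallel gripper is mounted at the origin on the work surface. World frame = base frame: x ahead of the robot, y to its left, z up, the work surface at z = 0. Lengths are in m, angles in rad, forces in N, time in s.
With the tool pointing down it reaches from about 0.225 to 0.725 m from the base axis. Payload 3.1 kg.
Tool frame: the origin (TCP) lies on the centre line of the jaws, within the pads' length; the fingertips stand 19 mm ahead of it and the grasp point (between the pads) is the TCP; z points along the fingers, y is the direction in which the jaws open and shut (so a half turn about z gives the same grasp; the last joint's range is limited). The gripper opens to 85 mm and grips with 20 to 120 N. Pads are 22 mm wide; open, the fingers measure 114 mm over their backs; the gripper's body (76 mm by 85 mm) begins 54 mm behind the grasp point. The pads swing forward as they close: fully open they stand 13 mm farther back than shut.
Start: joints at [1.185, 0.048, 0.099, 1.622, 0, 1.443], TCP at [0.134, 0.508, 0.22] pointing down, gripper open.
Joint ranges: [-2.91, 2.91], [-0.99, 1.94], [-1.21, 1.42], [-2.12, 2.29], [-1.49, 1.47], [-3.14, 3.14]. Speed limits (rad/s): [2.79, 2.79, 3.14, 3.14, 3.14, 3.14].

## Interface

Orientations are given as a unit quaternion [x, y, z, w].
In Python, from plant import status, imaging, job gives the robot as it stands.
- The arm moves only by the tool move_arm, never from a script. Its argument "motion" is one flat list of numbers, 7 for each row, row after row: the shift along the tool's x, y, z in m, then the turn, a rotation vector about the tool's x, y, z in rad, then the opening, from 0 (shut) to 1 (fully open). In form: [tx, ty, tz, ax, ay, az, fingers, tx, ty, tz, ax, ay, az, fingers, ...]. A call has exactly 5 rows; each row is the pose to reach, as a shift and turn from the pose commanded when the call began, along the tool's axes at that moment; what a row does not reach only later rows make up. A row lasts 1/10 s, in which the tool goes at most 50 mm and 8.59 degrees, less where a joint would pass 70% of its speed; a pose out of reach is approached as far as the arm can. A call with a gripper value outside its range is refused whole. The fingers move at their own pace and stop on an object; "squeeze" is the grip in N (left out, the last holds). Time passes only in rows, so rows that repeat a pose let the fingers close, or fill a call up. It gives the time, the measured TCP pose, the force and the opening at its end, in the units of the state.
- status.get_state(): the state, without advancing time (a new reading comes with each control period).
- imaging.get_image(name): name is "scene" or "side" or "wrist"; returns a dict with "color" (480x640x3 uint8, blue, green, red), "vfov" (degrees; the focal length in pixels is half the picture's height over the tangent of half this angle, whatever the lens; pixels are square), "cx", "cy" (the principal point, pixels), "k1" (the pictures are not rectified: a ray, as slopes to the right and down, at radius r is drawn at 1 + k1 r^2 times it, then the intrinsics apply), "world_from_camera" (4x4, takes a point from camera to world coordinates). Camera axes: x right, y down, z forward; pixel columns grow to the right and rows downward; lengths in m; the calibration is good to about 2 mm. A picture is of the moment at which its call begins. There is no depth.
- job.finish_job(): hands the job in, once; it reports no verdict.
Trained networks look in the newest picture that a camera, given by its name, has taken for a name from the list of things; names that differ only in an ending like _2 or _b are one class to them, and where a whole thing is asked for, a point or a joint stands for the part that bears it (a point fixed in the world has none). Each returns a list of dicts, best first, with "p" (0 to 1); they miss things now and then, are a little off and sometimes report something else, mostly with a low value. They report only what shows in the picture. A call takes as long as a camera call. They do not tell look-alikes from the thing itself.
- imaging.recognise(camera, name): "at" ([x, y, z] in m, in world coordinates, good to about 4 mm: the middle of the surface that is visible of it).
- imaging.landmark_of(camera, name): "at" ([x, y, z] in m, in world coordinates, good to about 4 mm: a listed point, or the origin of a listed thing).
The state is a dict: "clock": time; "joints": joint angles; "dq": joint speeds; "joint_efforts": joint torques, N m; "eef_pos": TCP position; "orientation": TCP orientation; "contact_force": force on the tool from outside, world axes, zero at the start; "torque": the same for the moment, N m; "opening": finger opening in m.
Only numpy, scipy, OpenCV 4.12 (cv2) and the standard library are available. Lean on these libraries where they do the work, as an engineer would, in place of code of your own. Each camera call takes 0.05 s, during which the arm holds its last target. There are 200 camera calls.

## Task

Empty the charging dock: for each battery pack seated in it, press the lever in front of its pocket so that the pack rises, then pull it out and put it into the tray, every pack resting on the tray's floor and not on another. When all packs are in the tray, lift the dust cover up and off its hook and put it squarely on the dock, so that it sits down flat over the dock's top. Leave the other things on the bench alone.

Things in the scene. Friction and masses are not known exactly. Their poses are not given: they have to be found in the camera images.
- dock: grey battery charging dock, fixed: a block 84 (x) by 264 (y) by 90 mm high with a flat top. Origin: centre of its underside, z up. Four pockets 38 (x) by 54 (y) mm, 75 mm deep, open at the top, centred at x = 0 and y = +96, +32, -32 and -96 mm (pockets 0, 1, 2, 3). A lever sticks out of the front (-x) face before each pocket
- tray: loose blue plastic open tray (0.7 kg), 190 (x) by 170 (y) mm, 35 mm high, walls and floor 5 mm thick. Origin: centre of its underside, z up; it moves if pushed
- stand: fixed steel hook stand. Origin: on the table straight below the place where the cover hangs, z up. A post at x = +100 mm, 185 mm high, on a base plate 12 mm high (x from +40 to +160, y from -70 to +70 mm). A round arm runs from the post in the -x direction, roughly towards the robot
- hook (a point): point on top of the stand's arm where the cover hangs, 175 mm above the table. The arm is level, 10 mm thick, and 22 mm farther towards the stand's -x its tip turns up, ending 35 mm from here and 20 mm higher: lift the cover at least 25 mm, then draw it off towards the stand's -x by at least 50 mm
- cover: loose white dust cover (0.18 to 0.27 kg): a flat plate 104 (x) by 284 (y) by 5 mm with a skirt 4 mm thick reaching 10 mm below the plate all round (inside 96 by 276 mm: 6 mm play all round on the dock). Origin: centre of the plate's underside, which is to rest on the dock's top; z up. Turned half round it fits as well
- cover_bar (a point): middle of the cover's handle bar, 72.5 mm above the cover's origin. The bar is 80 mm long along the cover's y, 35 mm high, 10 mm thick in x, on two feet 56 mm apart. At the start the bar's underside hangs on the stand's arm, cover upright, its x along the stand's x. Grip the bar from above, across x
- pack0: battery pack (None if absent), black block with a white label on its top, 34 (x) by 50 (y) by 75 mm (z), 0.18 to 0.29 kg. Origin: its centre. At the start it sits upright in pocket 0 of the dock (at y = +96 mm), on the pocket's floor, its top flush with the dock's top (2 mm play): not to be gripped until raised
- lever0 (a joint): angle of the ejector lever of pocket 0: 0 = raised (at the start), 0.6 rad = pressed down to its stop. Turning it lifts the pocket's floor plate in proportion, 34 mm at 0.6 rad, and the pack with it. It takes about 7 to 10 N down on the pad and stays where it is left
- lever0_pad (a point): top centre of the black press pad (22 by 34 mm) at the end of lever 0, 50 mm out from its hinge, which lies in front of the dock's front face, 66 mm above the table. At the start the lever slopes up 0.3 rad away from the dock; pressed fully it slopes down 0.3 rad, the pad about 30 mm lower. Press it from above with shut fingers
- pack1: battery pack (None if absent), black block with a white label on its top, 34 (x) by 50 (y) by 75 mm (z), 0.18 to 0.29 kg. Origin: its centre. At the start it sits upright in pocket 1 of the dock (at y = +32 mm), on the pocket's floor, its top flush with the dock's top (2 mm play): not to be gripped until raised
- lever1 (a joint): angle of the ejector lever of pocket 1: 0 = raised (at the start), 0.6 rad = pressed down to its stop. Turning it lifts the pocket's floor plate in proportion, 34 mm at 0.6 rad, and the pack with it. It takes about 7 to 10 N down on the pad and stays where it is left
- lever1_pad (a point): top centre of the black press pad (22 by 34 mm) at the end of lever 1, 50 mm out from its hinge, which lies in front of the dock's front face, 66 mm above the table. At the start the lever slopes up 0.3 rad away from the dock; pressed fully it slopes down 0.3 rad, the pad about 30 mm lower. Press it from above with shut fingers
- pack2: battery pack (None if absent), black block with a white label on its top, 34 (x) by 50 (y) by 75 mm (z), 0.18 to 0.29 kg. Origin: its centre. At the start it sits upright in pocket 2 of the dock (at y = -32 mm), on the pocket's floor, its top flush with the dock's top (2 mm play): not to be gripped until raised
- lever2 (a joint): angle of the ejector lever of pocket 2: 0 = raised (at the start), 0.6 rad = pressed down to its stop. Turning it lifts the pocket's floor plate in proportion, 34 mm at 0.6 rad, and the pack with it. It takes about 7 to 10 N down on the pad and stays where it is left
- lever2_pad (a point): top centre of the black press pad (22 by 34 mm) at the end of lever 2, 50 mm out from its hinge, which lies in front of the dock's front face, 66 mm above the table. At the start the lever slopes up 0.3 rad away from the dock; pressed fully it slopes down 0.3 rad, the pad about 30 mm lower. Press it from above with shut fingers
- pack3: battery pack (None if absent), black block with a white label on its top, 34 (x) by 50 (y) by 75 mm (z), 0.18 to 0.29 kg. Origin: its centre. At the start it sits upright in pocket 3 of the dock (at y = -96 mm), on the pocket's floor, its top flush with the dock's top (2 mm play): not to be gripped until raised
- lever3 (a joint): angle of the ejector lever of pocket 3: 0 = raised (at the start), 0.6 rad = pressed down to its stop. Turning it lifts the pocket's floor plate in proportion, 34 mm at 0.6 rad, and the pack with it. It takes about 7 to 10 N down on the pad and stays where it is left
- lever3_pad (a point): top centre of the black press pad (22 by 34 mm) at the end of lever 3, 50 mm out from its hinge, which lies in front of the dock's front face, 66 mm above the table. At the start the lever slopes up 0.3 rad away from the dock; pressed fully it slopes down 0.3 rad, the pad about 30 mm lower. Press it from above with shut fingers
- multimeter: bystander, to be left alone: green hand-held multimeter lying flat, 150 by 75 by 34 mm; origin under its middle
- spray_can: bystander, to be left alone: white spray can standing, 56 mm diameter, 150 mm high; origin under its middle
- screwdriver: bystander, to be left alone: screwdriver lying flat; origin under its middle
Mind the look-alikes: they are no part of the job. Leave any blue, brown or purple look-alike of the pack3 alone.

How it is judged:
By the outcome, as a careful person would: the job done as asked, in the order asked, and still so for the second after the job is handed in, with the robot touching nothing.
Of pack0, pack1, pack2, pack3 only 3 to 4 are there at a start; the rules pass over those that are not, and their reading is None.
At some moment in a run one of tray may be knocked a few centimetres aside while the robot is not near it.
Once in a run the grip may slacken for a moment while it holds something.
It also fails if it takes over 210 s, if anything falls off the work surface, if the arm or the gripper's body presses on something with over 40 N, if the wrist force passes 120 N, or if a joint passes its speed limit or range.

## Working session

There is one attempt and no reset: what is moved stays moved. The work goes in short steps, Python scripts to look and compute and a tool call to move; the robot and the scene stay as the last step left them, time stands still between calls to the robot, and variables do not carry over. Pictures are saved under pics/ and viewed, about 12 in all and at most 16, crops included, and the job is handed in when it is done.

Besides the shell and the picture viewer there is one more tool, called after "Call:" as name(argument=value, ...) on one line, values as JSON. move_arm: Moves the arm, as the interface text tells. Its arguments: {"type":"object","properties":{"motion":{"type":"array"},"squeeze":{"type":"number"}},"required":["motion"]}

```bash
ls; mkdir -p pics
cat > h.py <<'E'
import numpy as np, cv2
from plant import status, imaging, job
from scipy.spatial.transform import Rotation as R
def shot(cam,fn,crop=None,scale=1):
    im=imaging.get_image(cam); c=im["color"]
    if crop: x0,y0,x1,y1=crop; c=c[y0:y1,x0:x1]
    if scale!=1: c=cv2.resize(c,None,fx=scale,fy=scale,interpolation=cv2.INTER_CUBIC)
    cv2.imwrite("pics/"+fn,c); return im
def ray(im,u,v):
    f=im["color"].shape[0]/2/np.tan(np.radians(im["vfov"])/2)
    d=np.array([(u-im["cx"])/f,(v-im["cy"])/f]); s=d.copy()
    for _ in range(20): s=d/(1+im["k1"]*(s@s))
    T=np.array(im["world_from_camera"]); return T[:3,3],T[:3,:3]@np.array([s[0],s[1],1])
def atz(im,u,v,z):
    o,d=ray(im,u,v); return o+d*(z-o[2])/d[2]
def proj(im,p):
    f=im["color"].shape[0]/2/np.tan(np.radians(im["vfov"])/2)
    T=np.array(im["world_from_camera"]); c=T[:3,:3].T@(np.array(p)-T[:3,3]); s=c[:2]/c[2]
    s=s*(1+im["k1"]*(s@s)); return np.array([im["cx"],im["cy"]])+f*s
def st():
    s=status.get_state(); q=R.from_quat(s["orientation"]); 
    print("t",round(s["clock"],2),"pos",np.round(s["eef_pos"],4),"open",round(s["opening"],4),"F",np.round(s["contact_force"],1)); return s,q
def to(p,yaw=None):
    """tool-frame shift to world p; optional turn so tool y axis points at world yaw (tool down)"""
    s,q=st(); d=q.inv().apply(np.array(p)-s["eef_pos"]); print("shift",np.round(d,4))
    m=q.as_matrix(); print("tool x",np.round(m[:,0],3),"y",np.round(m[:,1],3),"z",np.round(m[:,2],3))
    if yaw is not None:
        best=None
        for y in (yaw,yaw+np.pi):
            Y=np.array([np.cos(y),np.sin(y),0]);Z=np.array([0,0,-1.]);X=np.cross(Y,Z)
            r=(q.inv()*R.from_matrix(np.c_[X,Y,Z])).as_rotvec(); print("turn",np.round(r,4))
E
cat > a.py <<'E'
from h import *
for c in ("scene","side"):
    im=shot(c,c+"0.png"); print(c,im["vfov"],np.round(im["world_from_camera"],3).tolist())
    for n in ["dock","tray","stand","hook","cover","cover_bar","pack0","pack1","pack2","pack3","lever0_pad","lever1_pad","lever2_pad","lever3_pad","multimeter","spray_can","screwdriver"]:
        l=imaging.landmark_of(c,n); print(n,[(np.round(d["at"],3).tolist(),round(d["p"],2)) for d in l[:4]])
st()
E
python3 a.py
```

```text
pics
scene 44.82634221958206 [[-0.657, 0.637, -0.403, 1.092], [0.754, 0.558, -0.347, 0.432], [0.004, -0.532, -0.847, 1.174], [0.0, 0.0, 0.0, 1.0]]
dock [([0.57, -0.019, 0.002], 0.63), ([0.483, -0.336, -0.002], 0.36)]
tray [([0.484, -0.335, -0.002], 0.95)]
stand [([0.418, 0.369, 0.175], 0.73)]
hook [([0.42, 0.367, 0.175], 0.58)]
cover [([0.421, 0.367, 0.117], 0.67)]
cover_bar [([0.417, 0.366, 0.194], 0.79)]
pack0 [([0.721, -0.031, 0.033], 0.93), ([0.574, -0.044, 0.055], 0.88), ([0.58, -0.113, 0.05], 0.79), ([0.57, 0.018, 0.05], 0.58)]
pack1 [([0.721, -0.031, 0.033], 0.93), ([0.574, -0.044, 0.055], 0.88), ([0.58, -0.113, 0.05], 0.79), ([0.57, 0.018, 0.05], 0.58)]
pack2 [([0.721, -0.031, 0.033], 0.93), ([0.574, -0.044, 0.055], 0.88), ([0.58, -0.113, 0.05], 0.79), ([0.57, 0.018, 0.05], 0.58)]
pack3 [([0.721, -0.031, 0.033], 0.93), ([0.574, -0.044, 0.055], 0.88), ([0.58, -0.113, 0.05], 0.79), ([0.57, 0.018, 0.05], 0.58)]
lever0_pad [([0.468, 0.078, 0.087], 0.58)]
lever1_pad [([0.473, 0.012, 0.086], 0.51)]
lever2_pad [([0.485, -0.054, 0.09], 0.68), ([0.747, -0.142, 0.001], 0.56)]
lever3_pa
[... 888 characters left out ...]
036], 0.72), ([0.692, -0.245, 0.038], 0.61), ([0.719, -0.033, 0.034], 0.58)]
pack3 [([0.566, 0.023, 0.051], 0.74), ([0.402, -0.108, 0.036], 0.72), ([0.692, -0.245, 0.038], 0.61), ([0.719, -0.033, 0.034], 0.58)]
lever0_pad [([0.585, -0.106, 0.049], 0.72), ([0.473, 0.072, 0.086], 0.61)]
lever1_pad [([0.479, 0.01, 0.089], 0.85)]
lever2_pad [([0.485, -0.055, 0.088], 0.77)]
lever3_pad [([0.492, -0.12, 0.09], 0.73)]
multimeter [([0.742, -0.141, -0.003], 0.78), ([0.562, 0.02, 0.053], 0.54)]
spray_can [([0.687, 0.356, 0.004], 0.62), ([0.704, 0.135, 0.0], 0.59)]
screwdriver [([0.704, 0.136, -0.001], 0.76), ([0.743, -0.14, -0.001], 0.31)]
t 1.8 pos [0.1339 0.5076 0.2201] open 0.0856 F [-0.7  0.4  0.3]
```

View pics/scene0.png

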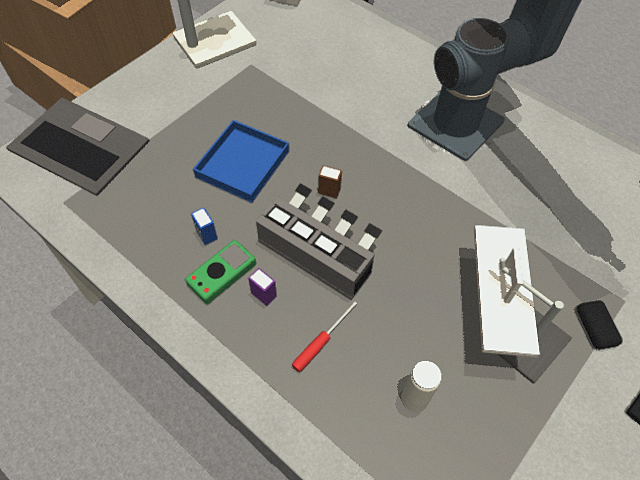

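View pics/side0.png

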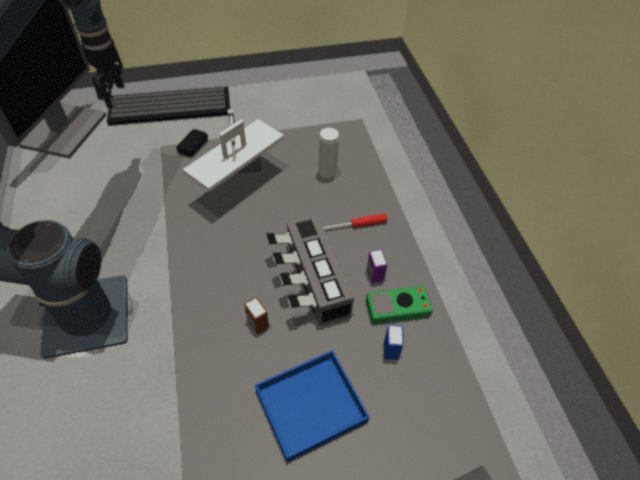

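The scene view shows three packs, with labels at (279,216), (301,230) and (326,244), and an empty pocket 0 at (350,258). The tray is at (241,160), and the cover hangs at (505,290). A brown look-alike stands near lever 3 at (330,180). I'll refine the dock pose from the label centroids.

```bash
cat > b.py <<'E'
from h import *
ims={c:imaging.get_image(c) for c in("scene","side")}
seeds=dict(scene=[(326,244),(301,230),(279,216)],side=[(315,247),(323,268),(332,289)])
for c,im in ims.items():
    g=im["color"].min(2); n,lab,s,cen=cv2.connectedComponentsWithStats((g>150).astype(np.uint8))
    P=[]
    for u,v in seeds[c]:
        l=lab[v,u]; 
        P.append(atz(im,*cen[l],0.09)); print(c,l,s[l][4],np.round(cen[l],1),np.round(P[-1],4))
    P=np.array(P);d=P[0]-P[2]; print("len",np.linalg.norm(d),"yaw of dock",np.arctan2(-d[0],d[1]))
    # tray corners by blue mask
    h=cv2.cvtColor(im["color"],cv2.COLOR_BGR2HSV); m=cv2.inRange(h,(105,120,60),(125,255,255))
    cs=max(cv2.findContours(m,0,2)[0],key=cv2.contourArea)
    q=cv2.approxPolyDP(cs,10,True)[:,0]; print("tray",q.tolist(),[np.round(atz(im,*p,0.035)[:2],3).tolist() for p in q])
    for n in["stand","cover_bar","cover","hook"]:
        print(n,np.round(proj(im,{"stand":[.42,.367,0],"cover_bar":[.417,.3665,.193],"cover":[.42,.367,.118],"hook":[.418,.367,.175]}[n]),1))
a=ims["scene"]["color"][200:400,440:600]; b=ims["side"]["color"][100:240,160:320]
cv2.imwrite("pics/cov.png",np.hstack([cv2.resize(a,(400,500),interpolation=2),cv2.resize(b,(400,500),interpolation=2)]))
E
python3 b.py
```

```text
scene 747 208 [325.6 243.7] [0.5692 0.0205 0.09  ]
scene 711 196 [302.  229.4] [ 0.5753 -0.0431  0.09  ]
scene 690 187 [279.1 215.5] [ 0.5815 -0.1067  0.09  ]
len 0.127816134075789 yaw of dock 0.09648573705796921
tray [[233, 120], [193, 169], [252, 201], [288, 143]] [[0.412, -0.432], [0.594, -0.39], [0.568, -0.212], [0.375, -0.27]]
stand [488.2 310. ]
cover_bar [514.9 266.1]
cover [503.3 285.3]
hook [512.1 271.1]
side 16 138 [314.2 247.5] [0.5679 0.0203 0.09  ]
side 19 153 [322.5 267.7] [ 0.574  -0.0433  0.09  ]
side 23 166 [331.5 289.2] [ 0.5802 -0.1073  0.09  ]
len 0.1281736379694207 yaw of dock 0.09579469065689997
tray [[332, 351], [255, 385], [287, 461], [368, 417]] [[0.552, -0.234], [0.371, -0.275], [0.408, -0.444], [0.589, -0.395]]
stand [239.2 183.6]
cover_bar [230.7 133. ]
cover [234.9 153.7]
hook [231.9 138. ]
```

View pics/cov.png

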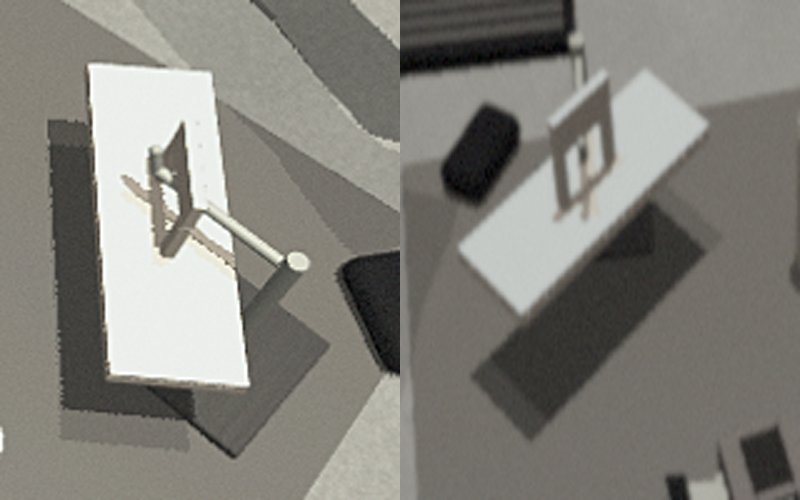

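The labels give a dock yaw of about 0.096 and a centre of about (0.572, -0.0115), consistent with the 64 mm pitch. The cover hangs at a right angle to the arm, as described. Next I work out the first move and the yaw of the stand.

```bash
cat > c.py <<'E'
from h import *
im=imaging.get_image("scene")
post=atz(im,558,305,.185); print("post",post, "yaw", np.arctan2(post[1]-.3667,post[0]-.4185))
A=[(475,226),(525,229),(539,354),(482,352)]
P=[atz(im,*p,.123) for p in A]; print(np.round(P,3), np.mean(P,0))
print("yaws y:",[np.arctan2(-(a-b)[0],(a-b)[1]) for a,b in((P[2],P[1]),(P[3],P[0]))])
to([.482,.011,.32],.096)
s=status.get_state();print(s["joints"])
E
python3 c.py
```

```text
post [0.43154875 0.4688171  0.185     ] yaw 1.443702845017476
[[0.339 0.246 0.123]
 [0.275 0.331 0.123]
 [0.506 0.494 0.123]
 [0.573 0.411 0.123]] [0.42297362 0.37057237 0.123     ]
yaws y: [np.float64(-0.9557383977186554), np.float64(-0.9569066892952343)]
t 1.95 pos [0.1339 0.5076 0.2201] open 0.0854 F [-0.2 -0.   0.8]
shift [-0.4632 -0.3915 -0.0999]
tool x [-0.967  0.255 -0.   ] y [0.255 0.967 0.   ] z [ 0.  0. -1.]
turn [ 0.    -0.     1.217]
turn [ 0.      0.     -1.9246]
[ 1.18519190e+00  4.79813082e-02  9.92025791e-02  1.62198457e+00
 -9.88802912e-06  1.44297586e+00]
```

```bash
cat > d.py <<'E'
from h import *
im=imaging.get_image("scene")
B=[atz(im,*p,.012) for p in[(500,354),(534,382),(572,338)]]; print(np.round(B,3))
for a,b in((0,1),(1,2)): d=B[b]-B[a]; print(np.linalg.norm(d),np.arctan2(d[1],d[0]))
print("tip",atz(im,502,264,.195),"bar ends",atz(im,514,249,.2),atz(im,520,284,.2))
s=imaging.get_image("side")
print("side post",atz(s,160+578/2.5,100+35*.28,.185))
C=[atz(s,160+u/2.5,100+v*.28,.123) for u,v in((458,245),(523,317),(710,122),(640,68))] if 0 else [atz(s,160+(u-400)*.4,100+v*.28,.123) for u,v in((458,245),(523,317),(710,122),(640,68))]
print(np.round(C,3)); print("side post",atz(s,160+178*.4,100+35*.28,.185),"bar",atz(s,160+150*.4,100+125*.28,.21),atz(s,160+207*.4,100+70*.28,.21))
E
python3 d.py
```

```text
[[0.497 0.44  0.012]
 [0.503 0.523 0.012]
 [0.366 0.535 0.012]]
0.08301414284869145 1.4956158157230226
0.1379865118629368 3.0531118803111337
tip [0.43059272 0.34563108 0.195     ] bar ends [0.38950943 0.34588734 0.2       ] [0.44921481 0.39400318 0.2       ]
side post [0.8732415  0.38232353 0.185     ]
[[0.276 0.332 0.123]
 [0.337 0.242 0.123]
 [0.568 0.414 0.123]
 [0.5   0.498 0.123]]
side post [0.43086346 0.47465566 0.185     ] bar [0.38800889 0.34370014 0.21      ] [0.45475769 0.39370337 0.21      ]
```

Call:
move_arm(motion=[0,0,-0.05,0,0,0.15,0,0,0,-0.1,0,0,0.3,0,-0.05,-0.04,-0.1,0,0,0.45,0,-0.08,-0.07,-0.1,0,0,0.6,0,-0.11,-0.1,-0.1,0,0,0.74,0], squeeze=40)

```text
clock: 2.55
eef_pos: [0.2157, 0.3822, 0.3208]
orientation: [0.48, 0.877, 0.001, 0.0]
contact_force: [1.5, 0.5, 0.8]
opening: 0.0123
```

The cover is twisted about 0.7 rad relative to the stand, and both views agree on this (stand x about 1.48 rad, bar direction about 0.63 rad). I'll re-measure it before gripping.

Call:
move_arm(motion=[-0.045,0.002,0,0,0,0.1,0,-0.09,0.005,0,0,0,0.2,0,-0.135,0.007,0,0,0,0.3,0,-0.18,0.01,0,0,0,0.4,0,-0.225,0.012,0,0,0,0.473,0])

```text
clock: 3.05
eef_pos: [0.3476, 0.1988, 0.3204]
orientation: [0.672, 0.74, 0.001, 0.0]
contact_force: [1.2, 0.2, 0.5]
opening: -0.0002
```

```bash
python3 -c "
from h import *
to([.4785,.0117,.2],.096)"
```

```text
t 3.05 pos [0.3476 0.1988 0.3204] open -0.0002 F [1.2 0.2 0.5]
shift [-0.1989  0.1121  0.1204]
tool x [-0.097  0.995  0.   ] y [0.995 0.097 0.001] z [ 0.001  0.001 -1.   ]
turn [ 0.0012 -0.0004  0.0007]
turn [ 7.0000e-04  1.9000e-03 -3.1409e+00]
```

Call:
move_arm(motion=[-0.045,0.025,0.02,0,0,0,0,-0.09,0.05,0.04,0,0,0,0,-0.13,0.075,0.07,0,0,0,0,-0.17,0.1,0.1,0,0,0,0,-0.199,0.112,0.12,0,0,0,0])

```text
clock: 3.55
eef_pos: [0.4752, 0.0184, 0.2043]
orientation: [0.671, 0.741, 0.001, 0.0]
contact_force: [0.2, -0.0, -0.5]
opening: -0.0001
```

Call:
move_arm(motion=[0,0,0.04,0,0,0,0,0,0,0.08,0,0,0,0,0,0,0.095,0,0,0,0,0,0,0.1,0,0,0,0,0,0,0.105,0,0,0,0])

```text
clock: 4.05
eef_pos: [0.4743, 0.0201, 0.1002]
orientation: [0.671, 0.742, 0.0, 0.0]
contact_force: [-0.3, 0.5, 0.5]
opening: 0.0
```

Call:
move_arm(motion=[0,0,0.005,0,0,0,0,0,0,0.01,0,0,0,0,0,0,0.014,0,0,0,0,0,0,0.017,0,0,0,0,0,0,0.019,0,0,0,0])

```text
clock: 4.55
eef_pos: [0.4741, 0.0201, 0.081]
orientation: [0.671, 0.742, 0.0, 0.0]
contact_force: [-0.1, -0.3, -0.5]
opening: 0.0001
```

```bash
python3 -c "
from h import *
a=imaging.get_image('side')['color'][200:340,230:390]; b=imaging.get_image('scene')['color'][150:290,250:410]
cv2.imwrite('pics/p1.png',np.hstack([cv2.resize(x,(400,350),interpolation=2) for x in(b,a)]))
print(imaging.landmark_of('scene','lever1_pad')[:4])
to([.4785,.0117,.07])"
```

```text
[{'at': [0.4757, 0.0129, 0.0873], 'p': 0.66}]
t 4.7 pos [0.474  0.0201 0.081 ] open -0.0 F [-0.1  0.7 -1. ]
shift [-0.0088  0.0036  0.011 ]
tool x [-0.1    0.995 -0.   ] y [ 0.995  0.1   -0.   ] z [-0. -0. -1.]
```

View pics/p1.png

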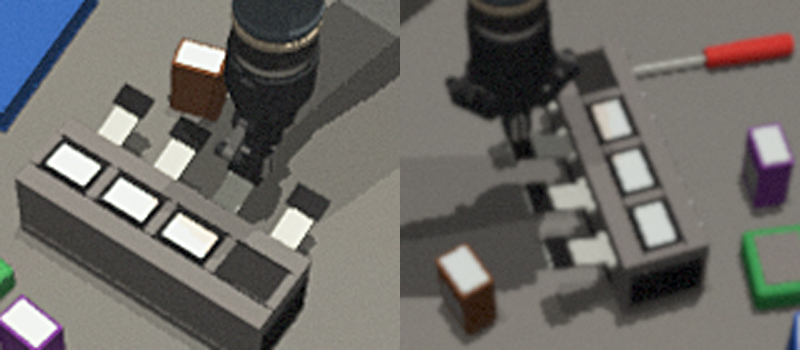

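The pad looks untouched and the pack isn't raised, with the tips about 9 mm off centre. I'll lift slightly, centre, then press further while watching the force.

Call:
move_arm(motion=[0,0,-0.02,0,0,0,0,-0.009,0.003,-0.02,0,0,0,0,-0.009,0.003,-0.02,0,0,0,0,-0.009,0.003,-0.01,0,0,0,0,-0.009,0.003,0,0,0,0,0])

```text
clock: 5.2
eef_pos: [0.4775, 0.0114, 0.0796]
orientation: [0.671, 0.741, -0.0, -0.0]
contact_force: [1.0, -1.0, 0.1]
opening: -0.0001
```

Call:
move_arm(motion=[0,0,0.002,0,0,0,0,0,0,0.004,0,0,0,0,0,0,0.006,0,0,0,0,0,0,0.007,0,0,0,0,0,0,0.008,0,0,0,0])

```text
clock: 5.7
eef_pos: [0.4764, 0.0113, 0.0739]
orientation: [0.671, 0.742, -0.001, -0.001]
contact_force: [-6.3, -0.8, 11.2]
opening: 0.0001
```

```bash
python3 -c "
from h import *
a=imaging.get_image('side')['color'][200:340,230:390]; b=imaging.get_image('scene')['color'][150:290,250:410]
cv2.imwrite('pics/p2.png',np.hstack([cv2.resize(x,(400,350),interpolation=2) for x in(b,a)]))
st()
print(imaging.landmark_of('side','pack1')[:4])"
```

```text
t 5.8 pos [0.4763 0.0113 0.0737] open 0.0003 F [-5.1 -0.3 10.8]
[{'at': [0.4016, -0.1084, 0.0381], 'p': 0.83}, {'at': [0.7205, -0.0304, 0.0349], 'p': 0.82}, {'at': [0.5832, -0.1057, 0.0504], 'p': 0.79}, {'at': [0.5793, -0.0466, 0.0519], 'p': 0.7}]
```

Call:
move_arm(motion=[0,0,0.001,0,0,0,0,0,0,0.002,0,0,0,0,0,0,0.003,0,0,0,0,0,0,0.004,0,0,0,0,0,0,0.004,0,0,0,0])

```text
clock: 6.35
eef_pos: [0.4756, 0.0112, 0.0693]
orientation: [0.671, 0.742, -0.002, -0.001]
contact_force: [-7.4, -0.3, 10.2]
opening: -0.0
```

View pics/p2.png

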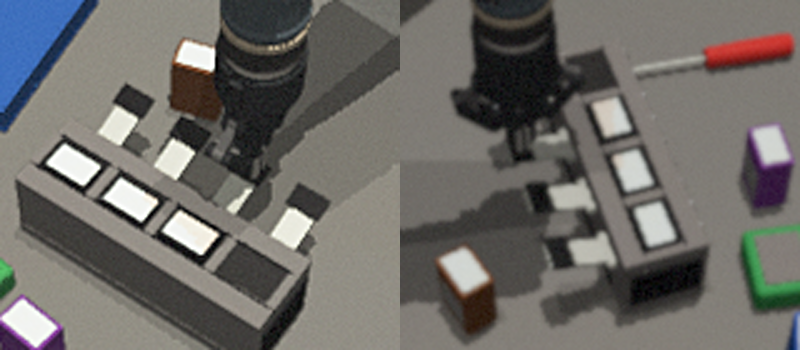

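```bash
cat > lab.py <<'E'
from h import *
ims={c:imaging.get_image(c) for c in("scene","side")}
cand={}
for c,im in ims.items():
    g=im["color"].min(2); n,lab,s,cen=cv2.connectedComponentsWithStats((g>140).astype(np.uint8))
    cand[c]=[cen[i] for i in range(1,n) if 60<s[i][4]<500]
for a in cand["scene"]:
    for b in cand["side"]:
        o1,d1=ray(ims["scene"],*a);o2,d2=ray(ims["side"],*b)
        A=np.c_[d1,-d2]; t,*_=np.linalg.lstsq(A,o2-o1,rcond=None); p=o1+t[0]*d1;q=o2+t[1]*d2
        m=(p+q)/2
        if np.linalg.norm(p-q)<.006 and .03<m[2]<.16 and .3<m[0]<.8 and abs(m[1])<.5: print(np.round(m,4),np.round(np.linalg.norm(p-q),4))
st()
E
python3 lab.py
```

```text
[ 0.4021 -0.1103  0.076 ] 0.0046
[ 0.518  -0.1135  0.0767] 0.0034
[ 0.5116 -0.0499  0.0759] 0.0037
[ 0.6932 -0.244   0.0741] 0.0011
[ 0.5807 -0.1072  0.0891] 0.0009
[ 0.5746 -0.0434  0.0891] 0.0005
[0.5687 0.0203 0.0988] 0.0006
[0.4137 0.3669 0.1408] 0.0045
[ 0.7188 -0.0318  0.0743] 0.0008
t 6.45 pos [0.4756 0.0112 0.0693] open 0.0003 F [-6.8 -1.1  9.1]
```

```bash
python3 -c "
from h import *
a=imaging.get_image('wrist'); w=a['color']
b=imaging.get_image('scene')['color'][160:250,290:390]
cv2.imwrite('pics/w1.png',np.hstack([cv2.resize(w,(480,360)),cv2.resize(b,(320,360),interpolation=2)]))
print(proj(a,[.4785,.0117,.08]),proj(a,[.4756,.0112,.0503]))
im=imaging.get_image('scene');print(proj(im,[.4756,.0112,.0503]),proj(im,[.4785,.0117,.08]))"
```

```text
[333.10826417 313.79406184] [325.6569952  283.88933793]
[348.38601779 224.49364727] [348.49148713 218.20980435]
```

View pics/w1.png

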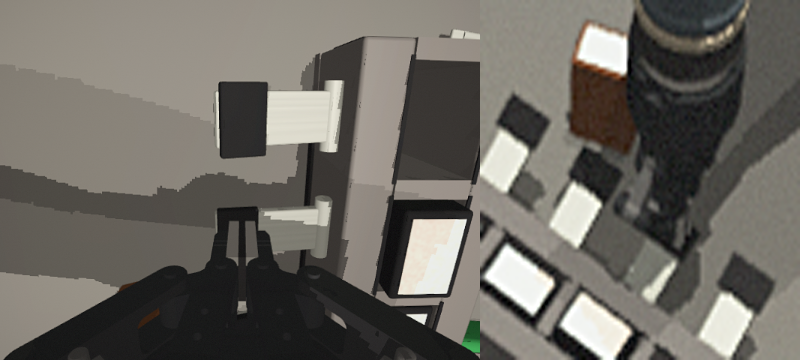

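The wrist view shows the shut fingers centred over the pad at (237,235). Pack 1 has risen 9.7 mm so far with about 10 N on the pad, so I keep pressing.

Call:
move_arm(motion=[0,0,0.002,0,0,0,0,0,0,0.004,0,0,0,0,0,0,0.006,0,0,0,0,0,0,0.008,0,0,0,0,0,0,0.01,0,0,0,0])

```text
clock: 7.1
eef_pos: [0.4749, 0.0112, 0.0594]
orientation: [0.671, 0.742, -0.002, -0.002]
contact_force: [-8.0, -1.4, 11.4]
opening: -0.0
```

```bash
python3 lab.py | grep -v "0.07"
```

```text
[ 0.5807 -0.1069  0.0893] 0.001
[ 0.5746 -0.0434  0.0891] 0.0005
t 7.2 pos [0.4748 0.0111 0.059 ] open -0.0002 F [-7.7 -1.5  9.7]
```

Call:
move_arm(motion=[0,0,0.002,0,0,0,0,0,0,0.004,0,0,0,0,0,0,0.006,0,0,0,0,0,0,0.008,0,0,0,0,0,0,0.008,0,0,0,0])

```text
clock: 7.7
eef_pos: [0.4748, 0.0112, 0.0507]
orientation: [0.671, 0.742, -0.003, -0.002]
contact_force: [-7.1, -1.5, 9.4]
opening: -0.0002
```

```bash
python3 lab.py
```

```text
[ 0.4019 -0.1099  0.0758] 0.004
[ 0.5179 -0.1135  0.0766] 0.0037
[ 0.5117 -0.0499  0.0757] 0.0039
[ 0.6932 -0.244   0.0741] 0.0011
[ 0.5807 -0.1072  0.0891] 0.0009
[ 0.5746 -0.0434  0.0891] 0.0005
[0.5688 0.0205 0.1223] 0.0006
[ 0.7188 -0.0318  0.0743] 0.0008
t 7.8 pos [0.4747 0.0112 0.0507] open -0.0001 F [-7.6 -1.2  9.2]
```

Pack 1's top is at 0.122, so it is fully raised. Pads 2 and 3 next, by the same motion.

Call:
move_arm(motion=[0,0,-0.03,0,0,0,0,0,0.001,-0.06,0,0,0,0,-0.03,0.002,-0.06,0,0,0,0,-0.064,0.002,-0.06,0,0,0,0,-0.064,0.002,-0.06,0,0,0,0])

```text
clock: 8.3
eef_pos: [0.4863, -0.0548, 0.1101]
orientation: [0.672, 0.74, -0.001, 0.0]
contact_force: [-0.7, 0.3, 0.2]
opening: 0.0
```

Call:
move_arm(motion=[0,0,0.02,0,0,0,0,0,0,0.028,0,0,0,0,0,0,0.031,0,0,0,0,0,0,0.034,0,0,0,0,0,0,0.037,0,0,0,0])

```text
clock: 8.8
eef_pos: [0.4867, -0.0516, 0.0761]
orientation: [0.671, 0.742, 0.0, 0.001]
contact_force: [-2.3, 0.2, 11.2]
opening: -0.0002
```

Call:
move_arm(motion=[0,0,0.003,0,0,0,0,0,0,0.006,0,0,0,0,0,0,0.009,0,0,0,0,0,0,0.012,0,0,0,0,0,0,0.014,0,0,0,0])

```text
clock: 9.3
eef_pos: [0.4844, -0.0521, 0.0618]
orientation: [0.671, 0.742, -0.002, -0.001]
contact_force: [-7.9, -0.3, 11.9]
opening: -0.0001
```

Call:
move_arm(motion=[0,0,0.003,0,0,0,0,0,0,0.006,0,0,0,0,0,0,0.008,0,0,0,0,0,0,0.009,0,0,0,0,0,0,0.009,0,0,0,0])

```text
clock: 9.8
eef_pos: [0.4844, -0.052, 0.0524]
orientation: [0.671, 0.742, -0.002, -0.001]
contact_force: [-5.3, -0.9, 8.7]
opening: 0.0001
```

```bash
python3 lab.py
```

```text
[ 0.5177 -0.1135  0.0762] 0.0038
[ 0.6932 -0.244   0.0741] 0.0011
[ 0.5808 -0.1071  0.0893] 0.0007
[ 0.575  -0.0434  0.1205] 0.0006
[0.5684 0.0207 0.1224] 0.0014
[ 0.7188 -0.0318  0.0743] 0.0007
t 9.9 pos [ 0.485  -0.052   0.0524] open 0.0001 F [-5.4  0.1  7.4]
```

Call:
move_arm(motion=[0,0,0.002,0,0,0,0,0,0.001,-0.04,0,0,0,0,-0.02,0.001,-0.06,0,0,0,0,-0.064,0.001,-0.06,0,0,0,0,-0.064,0.001,-0.06,0,0,0,0])

```text
clock: 10.4
eef_pos: [0.4954, -0.1194, 0.1126]
orientation: [0.672, 0.74, -0.0, 0.003]
contact_force: [1.0, -0.4, -0.3]
opening: -0.0002
```

Call:
move_arm(motion=[0,0,0.02,0,0,0,0,0,0,0.028,0,0,0,0,0,0,0.031,0,0,0,0,0,0,0.034,0,0,0,0,0,0,0.037,0,0,0,0])

```text
clock: 10.9
eef_pos: [0.4941, -0.1151, 0.0762]
orientation: [0.671, 0.742, 0.0, 0.001]
contact_force: [-3.4, 0.8, 11.9]
opening: -0.0
```

Call:
move_arm(motion=[0,0,0.003,0,0,0,0,0,0,0.006,0,0,0,0,0,0,0.009,0,0,0,0,0,0,0.012,0,0,0,0,0,0,0.014,0,0,0,0])

```text
clock: 11.4
eef_pos: [0.4919, -0.1158, 0.0624]
orientation: [0.671, 0.742, -0.002, -0.0]
contact_force: [-9.2, -1.0, 11.7]
opening: 0.0002
```

Call:
move_arm(motion=[0,0,0.003,0,0,0,0,0,0,0.006,0,0,0,0,0,0,0.009,0,0,0,0,0,0,0.011,0,0,0,0,0,0,0.012,0,0,0,0])

```text
clock: 11.9
eef_pos: [0.4918, -0.1158, 0.0502]
orientation: [0.671, 0.742, -0.002, -0.001]
contact_force: [-9.3, 0.1, 14.0]
opening: -0.0004
```

Call:
move_arm(motion=[0,0,-0.05,0,0,0,0,0,0.02,-0.1,0,0,0,0.5,0,0.06,-0.12,0,0,0,1,0,0.09,-0.12,0,0,0,1,0,0.09,-0.12,0,0,0,1])

```text
clock: 12.4
eef_pos: [0.5871, -0.106, 0.1686]
orientation: [0.67, 0.742, 0.001, 0.002]
contact_force: [-0.7, -0.3, -0.2]
opening: 0.0582
```

```bash
python3 lab.py; python3 -c "
from h import *
to([.581,-.107,.15],.096)
for c in('scene','side'): print(imaging.landmark_of(c,'tray'))"
```

```text
[ 0.4007 -0.1097  0.0741] 0.0015
[ 0.6933 -0.2439  0.0743] 0.0011
[ 0.5101 -0.0489  0.0649] 0.0033
[0.5038 0.0145 0.0649] 0.003
[0.4994 0.0774 0.0766] 0.0032
[ 0.7188 -0.0318  0.0745] 0.0007
t 12.5 pos [ 0.5831 -0.106   0.1675] open 0.0724 F [-0.   0.4 -0.2]
t 12.5 pos [ 0.5831 -0.106   0.1675] open 0.0724 F [-0.   0.4 -0.2]
shift [-0.0008 -0.0022  0.0175]
tool x [-0.101  0.995  0.   ] y [ 0.995  0.101 -0.001] z [-0.002  0.    -1.   ]
turn [-0.0015 -0.0004  0.0052]
turn [ 7.0000e-04 -2.3000e-03 -3.1364e+00]
[{'at': [0.4857, -0.3352, 0.0001], 'p': 0.86}]
[{'at': [0.4787, -0.3323, 0.0016], 'p': 0.93}]
```

Call:
move_arm(motion=[0,-0.002,0.02,0,0,0.005,0.85,0,-0.002,0.04,0,0,0.005,0.85,0,-0.002,0.055,0,0,0.005,0.85,0,-0.002,0.055,0,0,0.005,0.85,0,-0.002,0.055,0,0,0.005,0.85])

```text
clock: 13.1
eef_pos: [0.5805, -0.1068, 0.1129]
orientation: [0.673, 0.74, -0.0, -0.0]
contact_force: [-0.1, 0.1, 0.3]
opening: 0.0725
```

```bash
python3 -c "
from h import *
to([.581,-.107,.112],.096)
w=imaging.get_image('wrist')['color']
a=imaging.get_image('side')['color'][220:340,250:390]
b=imaging.get_image('scene')['color'][140:260,220:360]
cv2.imwrite('pics/g1.png',np.hstack([cv2.resize(x,(266,300),interpolation=2) for x in (w,b,a)]))"
```

```text
t 13.1 pos [ 0.5805 -0.1068  0.1129] open 0.0725 F [-0.1  0.1  0.3]
shift [-0.0003  0.0005  0.0009]
tool x [-0.095  0.996  0.   ] y [ 0.996  0.095 -0.001] z [-0.001  0.    -1.   ]
turn [-0.0009 -0.0003 -0.0012]
turn [-5.0000e-04  1.4000e-03  3.1403e+00]
```

View pics/g1.png

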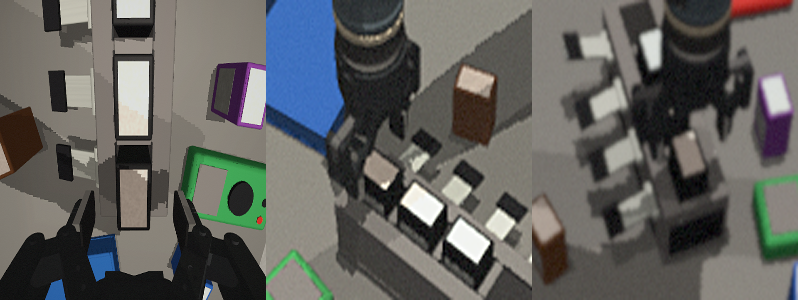

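The three packs are raised and the jaws straddle pack 3 (label at (133,195) in the wrist crop). I'll close on it.

Call:
move_arm(motion=[0,0,0,0,0,0,0.3,0,0,0,0,0,0,0.1,0,0,0,0,0,0,0,0,0,0,0,0,0,0,0,0,0,0,0,0], squeeze=60)

```text
schema error: expected a multiple of 7 numbers
```

Call:
move_arm(motion=[0,0,-0.005,0,0,0,0,0,0,-0.015,0,0,0,0,0,0,-0.03,0,0,0,0,0,0,-0.045,0,0,0,0,0,0,-0.06,0,0,0,0])

```text
clock: 13.75
eef_pos: [0.5818, -0.107, 0.1754]
orientation: [0.673, 0.74, 0.0, 0.001]
contact_force: [-0.6, -0.0, -1.0]
opening: 0.0005
```

```bash
python3 -c "
from h import *
st()
a=imaging.get_image('side')['color'][200:340,250:390]
b=imaging.get_image('scene')['color'][120:260,220:360]
cv2.imwrite('pics/g2.png',np.hstack([cv2.resize(x,(350,350),interpolation=2) for x in (b,a)]))"
```

```text
t 13.75 pos [ 0.5818 -0.107   0.1754] open 0.0005 F [-0.6 -0.  -1. ]
```

View pics/g2.png

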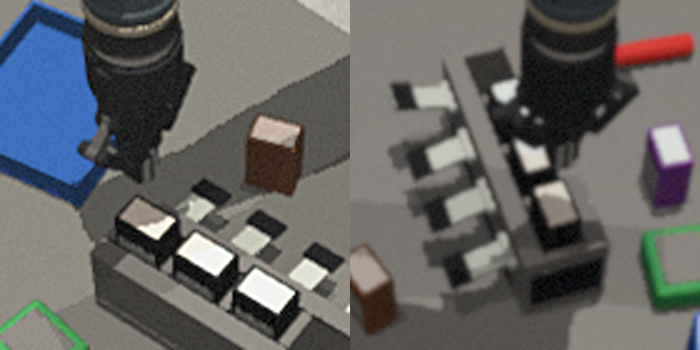

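The malformed row was refused, so the jaws closed on air as the arm rose. The packs are undisturbed, so I repeat the grasp.

Call:
move_arm(motion=[0,0,0,0,0,0,0.85,0,0,0,0,0,0,0.85,0,0,0,0,0,0,0.85,0,0,0,0,0,0,0.85,0,0,0,0,0,0,0.85])

```text
clock: 14.35
eef_pos: [0.5809, -0.1067, 0.1723]
orientation: [0.673, 0.74, -0.0, -0.001]
contact_force: [-0.0, -0.2, -0.2]
opening: 0.0721
```

Call:
move_arm(motion=[0,0,0.02,0,0,0,0.85,0,0,0.04,0,0,0,0.85,0,0,0.06,0,0,0,0.85,0,0,0.062,0,0,0,0.85,0,0,0.062,0,0,0,0.85])

```text
clock: 14.85
eef_pos: [0.5805, -0.1066, 0.1103]
orientation: [0.673, 0.74, -0.0, -0.001]
contact_force: [-0.1, 0.7, 0.6]
opening: 0.0724
```

Call:
move_arm(motion=[0,0,0,0,0,0,0.3,0,0,0,0,0,0,0.1,0,0,0,0,0,0,0,0,0,0,0,0,0,0,0,0,0,0,0,0,0], squeeze=60)

```text
clock: 15.35
eef_pos: [0.5814, -0.107, 0.1119]
orientation: [0.673, 0.74, 0.0, 0.0]
contact_force: [-1.3, -0.4, 1.0]
opening: 0.0005
```

The jaws shut to 0, so the fingers passed above the pack. The tips are really about 9 mm above the reported TCP height, which matches the pad-contact heights. The reported TCP is about 28 mm too far ahead, so I'll apply that offset and go 27 mm deeper.

Call:
move_arm(motion=[0,0,-0.02,0,0,0,0.85,0,0,-0.02,0,0,0,0.85,0,0,-0.02,0,0,0,0.85,0,0,-0.02,0,0,0,0.85,0,0,-0.02,0,0,0,0.85])

```text
clock: 15.85
eef_pos: [0.5807, -0.1067, 0.1299]
orientation: [0.673, 0.74, -0.0, -0.001]
contact_force: [-0.5, -0.2, 0.0]
opening: 0.0721
```

Call:
move_arm(motion=[0,0,0.02,0,0,0,0.85,0,0,0.03,0,0,0,0.85,0,0,0.04,0,0,0,0.85,0,0,0.045,0,0,0,0.85,0,0,0.045,0,0,0,0.85])

```text
clock: 16.35
eef_pos: [0.5804, -0.1066, 0.0847]
orientation: [0.673, 0.74, -0.0, -0.001]
contact_force: [-0.0, 0.5, 0.0]
opening: 0.0724
```

Call:
move_arm(motion=[0,0,0,0,0,0,0.3,0,0,0,0,0,0,0.1,0,0,0,0,0,0,0,0,0,0,0,0,0,0,0,0,0,0,0,0,0], squeeze=60)

```text
clock: 16.85
eef_pos: [0.5817, -0.107, 0.087]
orientation: [0.673, 0.74, 0.0, 0.001]
contact_force: [-0.3, -0.6, 2.5]
opening: 0.0329
```

Opening is 33 mm, so the pack is held. I lift it and carry it to the tray.

Call:
move_arm(motion=[0,0,-0.01,0,0,0,0,0,0,-0.025,0,0,0,0,0,0,-0.045,0,0,0,0,0,0,-0.065,0,0,0,0,0,0,-0.085,0,0,0,0])

```text
clock: 17.35
eef_pos: [0.5813, -0.1068, 0.1726]
orientation: [0.673, 0.74, 0.0, 0.0]
contact_force: [0.4, 0.3, -2.0]
opening: 0.0329
```

Call:
move_arm(motion=[-0.03,-0.02,0,0,0,-0.03,0,-0.06,-0.04,0,0,0,-0.06,0,-0.09,-0.06,0,0,0,-0.09,0,-0.12,-0.08,0,0,0,-0.12,0,-0.15,-0.095,0,0,0,-0.144,0])

```text
clock: 17.85
eef_pos: [0.5, -0.2664, 0.1722]
orientation: [0.617, 0.787, -0.0, 0.0]
contact_force: [0.7, 1.2, -2.1]
opening: 0.0329
```

```bash
cat > t.py <<'E'
from h import *
import sys
im=imaging.get_image("scene"); h=cv2.cvtColor(im["color"],cv2.COLOR_BGR2HSV); m=cv2.inRange(h,(105,120,40),(125,255,255))
cs=max(cv2.findContours(m,0,2)[0],key=cv2.contourArea); q=cv2.approxPolyDP(cs,10,True)[:,0]
print("tray",[np.round(atz(im,*p,0.035)[:2],3).tolist() for p in q])
for c in("scene","side"): print([(np.round(d["at"],3).tolist(),round(d["p"],2)) for d in imaging.landmark_of(c,"tray")])
to([float(v) for v in sys.argv[1:4]],float(sys.argv[4]))
E
python3 t.py .443 -.384 .17 .24
```

```text
tray [[0.44, -0.39], [0.62, -0.344], [0.591, -0.172], [0.396, -0.234], [0.417, -0.312], [0.458, -0.304]]
[([0.504, -0.293, -0.0], 0.84)]
[([0.477, -0.33, 0.003], 0.9)]
t 18.0 pos [ 0.5002 -0.2671  0.1718] open 0.0327 F [ 0.1  0.3 -1.4]
shift [-0.1004 -0.0829  0.0018]
tool x [-0.233  0.972 -0.001] y [0.972 0.233 0.   ] z [ 0.001 -0.    -1.   ]
turn [ 0.0005  0.0005 -0.0048]
turn [ 8.0000e-04 -8.0000e-04  3.1367e+00]
```

The tray was knocked by about (+25, +40) mm, to a centre near (0.506, -0.293). I retarget to (0.467, -0.344).

Call:
move_arm(motion=[-0.03,-0.02,0,0,0,0,0,-0.067,-0.05,0.01,0,0,0,0,-0.067,-0.05,0.03,0,0,0,0,-0.067,-0.05,0.06,0,0,0,0,-0.067,-0.05,0.08,0,0,0,0])

```text
clock: 18.5
eef_pos: [0.4681, -0.3411, 0.0897]
orientation: [0.618, 0.786, 0.0, -0.001]
contact_force: [-0.1, -0.3, -1.8]
opening: 0.0331
```

Call:
move_arm(motion=[0,0,0.02,0,0,0,0,0,0,0.032,0,0,0,0,0,0,0.04,0,0,0,0,0,0,0.044,0,0,0,0,0,0,0.046,0,0,0,0])

```text
clock: 19.0
eef_pos: [0.4687, -0.3422, 0.0455]
orientation: [0.618, 0.786, 0.0, 0.0]
contact_force: [-0.1, 0.9, -1.6]
opening: 0.0329
```

```bash
python3 -c "
from h import *
st()
a=imaging.get_image('side')['color'][300:480,220:400]
b=imaging.get_image('scene')['color'][80:260,170:350]
cv2.imwrite('pics/g3.png',np.hstack([cv2.resize(x,(400,400),interpolation=2) for x in (b,a)]))"
```

```text
t 19.0 pos [ 0.4687 -0.3422  0.0455] open 0.0329 F [-0.1  0.9 -1.6]
```

View pics/g3.png

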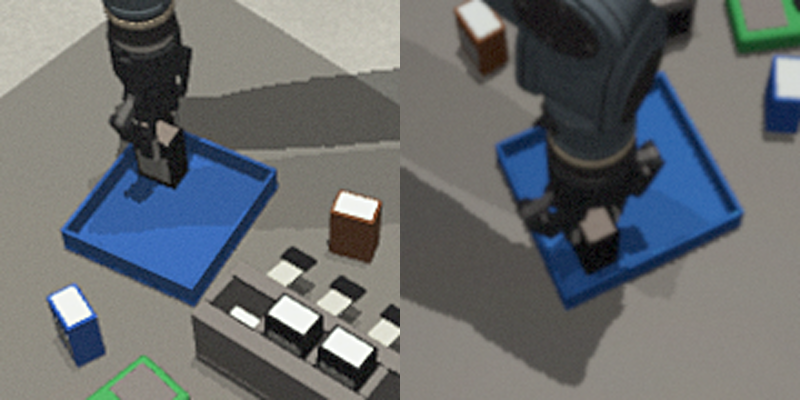

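The pack is over the tray's far-left corner region, clear of the walls. I set it down and release.

Call:
move_arm(motion=[0,0,0.001,0,0,0,0,0,0,0.002,0,0,0,0,0,0,0.002,0,0,0,0.3,0,0,0.002,0,0,0,0.7,0,0,0.002,0,0,0,0.7])

```text
clock: 19.6
eef_pos: [0.4684, -0.3424, 0.0432]
orientation: [0.618, 0.786, -0.0, 0.0]
contact_force: [0.0, -0.6, -0.1]
opening: 0.0596
```

Call:
move_arm(motion=[0,0,0,0,0,0,0.7,0,0,0,0,0,0,0.7,0,0,-0.02,0,0,0,0.7,0,0,-0.06,0,0,0,0.8,0,0,-0.1,0,0,0,0.85])

```text
clock: 20.1
eef_pos: [0.4673, -0.3413, 0.1426]
orientation: [0.618, 0.786, 0.0, -0.002]
contact_force: [0.4, -0.7, 0.4]
opening: 0.0721
```

```bash
python3 lab.py; python3 -c "
from h import *
to([.575,-.0434,.15],.096)"
```

```text
[ 0.4008 -0.1082  0.0744] 0.0014
[ 0.6933 -0.2439  0.0743] 0.0011
[ 0.7188 -0.0318  0.0744] 0.0007
[0.4217 0.3717 0.145 ] 0.0052
t 20.2 pos [ 0.4713 -0.345   0.1505] open 0.0723 F [ 0.4 -0.3  0.5]
t 20.2 pos [ 0.4713 -0.345   0.1505] open 0.0723 F [ 0.4 -0.3  0.5]
shift [ 0.2684  0.1721 -0.0012]
tool x [-0.237  0.972 -0.011] y [0.972 0.237 0.007] z [ 0.009 -0.009 -1.   ]
turn [0.0078 0.0101 0.143 ]
turn [-0.0151  0.0117 -2.9985]
```

Call:
move_arm(motion=[0.04,0.025,-0.02,0,0,0.03,0.85,0.08,0.05,-0.03,0,0,0.06,0.85,0.12,0.075,-0.03,0,0,0.09,0.85,0.16,0.1,-0.03,0,0,0.12,0.85,0.2,0.125,-0.03,0,0,0.143,0.85])

```text
clock: 20.7
eef_pos: [0.5425, -0.1165, 0.1726]
orientation: [0.673, 0.74, 0.0, -0.0]
contact_force: [0.5, -0.7, -0.2]
opening: 0.0725
```

```bash
python3 -c "
from h import *
to([.575,-.0434,.15],.096)"
```

```text
t 20.7 pos [ 0.5425 -0.1165  0.1726] open 0.0725 F [ 0.5 -0.7 -0.2]
shift [0.0697 0.0392 0.0226]
tool x [-0.094  0.996  0.   ] y [0.996 0.094 0.   ] z [ 0.  0. -1.]
turn [ 0.     -0.     -0.0015]
turn [-1.0000e-04 -0.0000e+00  3.1401e+00]
```

Call:
move_arm(motion=[0.03,0.018,0,0,0,0,0.85,0.064,0.036,0,0,0,0,0.85,0.064,0.036,0,0,0,0,0.85,0.064,0.036,0.02,0,0,0,0.85,0.064,0.036,0.03,0,0,0,0.85])

```text
clock: 21.2
eef_pos: [0.5712, -0.0509, 0.1411]
orientation: [0.672, 0.74, -0.001, -0.001]
contact_force: [0.5, 0.2, 0.1]
opening: 0.0727
```

```bash
python3 -c "
from h import *
to([.575,-.0434,.085],.096)"; python3 lab.py
```

```text
t 21.2 pos [ 0.5712 -0.0509  0.1411] open 0.0727 F [0.5 0.2 0.1]
shift [0.0071 0.0046 0.0561]
tool x [-0.096  0.995  0.   ] y [ 0.995  0.096 -0.002] z [-0.002  0.    -1.   ]
turn [-0.0023 -0.0003  0.0005]
turn [ 5.0000e-04 -3.6000e-03 -3.1411e+00]
[ 0.4679 -0.3434  0.0782] 0.0013
[ 0.3997 -0.106   0.0727] 0.0013
[ 0.6933 -0.2439  0.0743] 0.0011
[ 0.5077 -0.0469  0.0637] 0.0015
[ 0.5757 -0.0311  0.1225] 0.0006
[0.5043 0.015  0.0653] 0.0028
[0.4996 0.0775 0.0766] 0.0032
[ 0.7188 -0.0318  0.0745] 0.0007
[0.3785 0.4726 0.1123] 0.0019
t 21.3 pos [ 0.57   -0.0512  0.1401] open 0.0725 F [-0.1  0.4  0.6]
```

Pack 3 stands in the tray with its top at 0.078. Now I grasp pack 2.

Call:
move_arm(motion=[0.007,0.005,0,0,0,0,0.85,0.007,0.005,0.02,0,0,0,0.85,0.007,0.005,0.04,0,0,0,0.85,0.007,0.005,0.056,0,0,0,0.85,0.007,0.005,0.056,0,0,0,0.85])

```text
clock: 21.8
eef_pos: [0.5749, -0.0433, 0.085]
orientation: [0.673, 0.74, -0.001, -0.002]
contact_force: [-1.7, 0.5, -0.8]
opening: 0.0723
```

Call:
move_arm(motion=[0,0,0,0,0,0,0.3,0,0,0,0,0,0,0.1,0,0,0,0,0,0,0,0,0,0,0,0,0,0,0,0,0,0,0,0,0], squeeze=60)

```text
clock: 22.3
eef_pos: [0.577, -0.0439, 0.0884]
orientation: [0.672, 0.74, 0.0, 0.001]
contact_force: [-0.4, 0.6, 2.2]
opening: 0.0329
```

Call:
move_arm(motion=[0,0,-0.01,0,0,0,0,0,0,-0.025,0,0,0,0,0,0,-0.045,0,0,0,0,0,0,-0.065,0,0,0,0,0,0,-0.085,0,0,0,0])

```text
clock: 22.8
eef_pos: [0.5763, -0.0435, 0.1734]
orientation: [0.672, 0.74, 0.0, 0.0]
contact_force: [0.7, 0.3, -1.5]
opening: 0.0329
```

```bash
python3 t.py .564 -.320 .17 .24
```

```text
tray [[0.478, -0.381], [0.629, -0.331], [0.591, -0.172], [0.462, -0.201], [0.406, -0.269], [0.426, -0.349], [0.497, -0.304]]
[([0.509, -0.294, 0.002], 0.76)]
[([0.504, -0.291, -0.0], 0.83)]
t 22.95 pos [ 0.5778 -0.0438  0.1744] open 0.033 F [ 0.4  0.4 -2.2]
shift [-0.2736 -0.0403  0.0046]
tool x [-0.096  0.995 -0.001] y [0.995 0.096 0.005] z [ 0.005 -0.001 -1.   ]
turn [ 0.0044  0.0015 -0.1439]
turn [ 2.3000e-03 -6.6000e-03  2.9976e+00]
```

Call:
move_arm(motion=[-0.045,-0.008,0,0,0,-0.03,0,-0.09,-0.016,0,0,0,-0.06,0,-0.135,-0.023,0,0,0,-0.09,0,-0.18,-0.03,0,0,0,-0.12,0,-0.225,-0.036,0,0,0,-0.144,0])

```text
clock: 23.45
eef_pos: [0.561, -0.2722, 0.1702]
orientation: [0.617, 0.787, -0.0, -0.001]
contact_force: [1.0, 0.3, -1.4]
opening: 0.0329
```

```bash
python3 -c "
from h import *
to([.564,-.32,.17],.24)"
```

```text
t 23.45 pos [ 0.561  -0.2722  0.1702] open 0.0329 F [ 1.   0.3 -1.4]
shift [-0.0472 -0.0085  0.0001]
tool x [-0.239  0.971  0.002] y [ 0.971  0.239 -0.002] z [-0.002  0.002 -1.   ]
turn [-0.0017 -0.0021  0.0013]
turn [ 3.3000e-03 -2.6000e-03 -3.1403e+00]
```

Call:
move_arm(motion=[-0.02,-0.004,0,0,0,0,0,-0.042,-0.008,0.01,0,0,0,0,-0.042,-0.008,0.03,0,0,0,0,-0.042,-0.008,0.06,0,0,0,0,-0.042,-0.008,0.08,0,0,0,0])

```text
clock: 23.95
eef_pos: [0.5625, -0.313, 0.0878]
orientation: [0.618, 0.786, -0.0, -0.003]
contact_force: [-1.0, -0.2, -2.4]
opening: 0.033
```

Call:
move_arm(motion=[0,0,0.02,0,0,0,0,0,0,0.032,0,0,0,0,0,0,0.04,0,0,0,0,0,0,0.044,0,0,0,0,0,0,0.046,0,0,0,0])

```text
clock: 24.45
eef_pos: [0.5643, -0.3137, 0.0464]
orientation: [0.617, 0.787, -0.0, 0.0]
contact_force: [-1.7, -0.2, 0.8]
opening: 0.0331
```

```bash
python3 lab.py
```

```text
[ 0.4669 -0.342   0.0759] 0.0025
[ 0.4007 -0.1078  0.0743] 0.0013
[ 0.516  -0.1128  0.0647] 0.0032
[ 0.6933 -0.2439  0.0743] 0.0011
[ 0.5099 -0.0491  0.0652] 0.0033
[0.4977 0.012  0.0575] 0.0029
[0.422  0.3717 0.1454] 0.0051
t 24.55 pos [ 0.5648 -0.314   0.047 ] open 0.033 F [ 1.   0.9 -2.1]
```

Call:
move_arm(motion=[0,0,0.001,0,0,0,0,0,0,0.002,0,0,0,0,0,0,0.002,0,0,0,0.3,0,0,0.002,0,0,0,0.7,0,0,0.002,0,0,0,0.7])

```text
clock: 25.05
eef_pos: [0.5644, -0.3138, 0.044]
orientation: [0.617, 0.787, 0.0, 0.0]
contact_force: [0.8, -0.2, -0.3]
opening: 0.0589
```

Call:
move_arm(motion=[0,0,0,0,0,0,0.7,0,0,0,0,0,0,0.7,0,0,-0.02,0,0,0,0.7,0,0,-0.06,0,0,0,0.8,0,0,-0.1,0,0,0,0.85])

```text
clock: 25.55
eef_pos: [0.5632, -0.313, 0.1433]
orientation: [0.617, 0.787, -0.0, -0.002]
contact_force: [1.3, -0.8, 0.6]
opening: 0.0723
```

Call:
move_arm(motion=[0.045,0.005,-0.03,0,0,0.03,0.85,0.09,0.01,-0.03,0,0,0.06,0.85,0.135,0.015,-0.03,0,0,0.09,0.85,0.18,0.02,-0.03,0,0,0.12,0.85,0.225,0.027,-0.03,0,0,0.143,0.85])

```text
clock: 26.05
eef_pos: [0.5365, -0.0872, 0.1741]
orientation: [0.673, 0.74, 0.0, 0.0]
contact_force: [1.8, 0.2, -0.5]
opening: 0.0724
```

```bash
python3 lab.py; python3 -c "
from h import *
to([.5686,.0205,.085],.096)"
```

```text
[ 0.468  -0.3435  0.0783] 0.0014
[ 0.5631 -0.3144  0.0786] 0.0007
[ 0.4008 -0.108   0.0743] 0.0017
[ 0.6932 -0.2439  0.0742] 0.0012
[ 0.51   -0.049   0.0649] 0.0032
[0.4962 0.0131 0.0572] 0.0044
[ 0.5732 -0.042   0.0611] 0.0015
[0.4207 0.3675 0.1497] 0.0029
[ 0.7188 -0.0317  0.0744] 0.0008
[0.3828 0.4725 0.119 ] 0.0026
t 26.15 pos [ 0.5362 -0.0835  0.1744] open 0.0727 F [-0.4 -0.4  0.2]
t 26.15 pos [ 0.5362 -0.0835  0.1744] open 0.0727 F [-0.4 -0.4  0.2]
shift [0.0999 0.043  0.0896]
tool x [-0.103  0.995  0.003] y [0.995 0.103 0.   ] z [-0.     0.003 -1.   ]
turn [ 0.     -0.0025  0.0073]
turn [ 0.004   0.     -3.1343]
```

Two packs stand in the tray, both with tops at 0.078. Now pack 1.

Call:
move_arm(motion=[0.045,0.02,0,0,0,0,0.85,0.096,0.042,0,0,0,0,0.85,0.096,0.042,0,0,0,0,0.85,0.096,0.042,0.015,0,0,0,0.85,0.096,0.042,0.03,0,0,0,0.85])

```text
clock: 26.65
eef_pos: [0.5697, 0.0097, 0.143]
orientation: [0.672, 0.74, -0.0, 0.0]
contact_force: [0.3, -0.6, 0.0]
opening: 0.0728
```

```bash
python3 -c "
from h import *
to([.5686,.0205,.085],.096)"
```

```text
t 26.65 pos [0.5697 0.0097 0.143 ] open 0.0728 F [ 0.3 -0.6  0. ]
shift [ 0.0109 -0.      0.058 ]
tool x [-0.096  0.995 -0.001] y [0.995 0.096 0.   ] z [ 0.    -0.001 -1.   ]
turn [0.0002 0.001  0.0004]
turn [-1.6000e-03  3.0000e-04 -3.1412e+00]
```

Call:
move_arm(motion=[0.01,0.0,0,0,0,0,0.85,0.01,0,0.02,0,0,0,0.85,0.01,0,0.04,0,0,0,0.85,0.01,0,0.057,0,0,0,0.85,0.01,0,0.057,0,0,0,0.85])

```text
clock: 27.15
eef_pos: [0.5654, 0.0202, 0.0833]
orientation: [0.673, 0.74, -0.002, -0.003]
contact_force: [-0.1, -0.0, -0.4]
opening: 0.0724
```

Call:
move_arm(motion=[0,0,0,0,0,0,0.3,0,0,0,0,0,0,0.1,0,0,0,0,0,0,0,0,0,0,0,0,0,0,0,0,0,0,0,0,0], squeeze=60)

```text
clock: 27.65
eef_pos: [0.5693, 0.0205, 0.0884]
orientation: [0.672, 0.741, 0.0, 0.001]
contact_force: [-0.8, -0.4, 2.7]
opening: 0.0327
```

Call:
move_arm(motion=[0,0,-0.01,0,0,0,0,0,0,-0.025,0,0,0,0,0,0,-0.045,0,0,0,0,0,0,-0.065,0,0,0,0,0,0,-0.085,0,0,0,0])

```text
clock: 28.15
eef_pos: [0.5684, 0.021, 0.1734]
orientation: [0.672, 0.741, 0.0, -0.0]
contact_force: [0.8, -0.8, -3.0]
opening: 0.0332
```

```bash
python3 t.py .448 -.266 .17 .24
```

```text
tray [[0.478, -0.381], [0.53, -0.371], [0.563, -0.274], [0.597, -0.309], [0.568, -0.36], [0.627, -0.333], [0.591, -0.172], [0.399, -0.231], [0.426, -0.349], [0.497, -0.304]]
[([0.507, -0.295, -0.002], 0.74)]
[([0.422, 0.367, 0.001], 0.69), ([0.502, -0.29, 0.0], 0.61), ([0.69, 0.358, 0.002], 0.55)]
t 28.3 pos [0.57   0.0208 0.1744] open 0.0328 F [-0.   0.1 -3.1]
shift [-0.2737 -0.1492  0.0039]
tool x [-0.097  0.995 -0.001] y [0.995 0.097 0.004] z [ 0.004 -0.    -1.   ]
turn [ 0.0043  0.001  -0.1429]
turn [ 1.4000e-03 -6.5000e-03  2.9987e+00]
```

Call:
move_arm(motion=[-0.04,-0.022,0,0,0,-0.03,0,-0.08,-0.044,0,0,0,-0.06,0,-0.12,-0.066,0,0,0,-0.09,0,-0.16,-0.088,0,0,0,-0.12,0,-0.2,-0.11,0,0,0,-0.144,0])

```text
clock: 28.8
eef_pos: [0.4767, -0.1898, 0.1704]
orientation: [0.616, 0.787, -0.0, -0.001]
contact_force: [1.0, -0.7, -3.1]
opening: 0.0327
```

```bash
python3 -c "
from h import *
to([.45,-.265,.17],.24)"
```

```text
t 28.8 pos [ 0.4767 -0.1898  0.1704] open 0.0327 F [ 1.  -0.7 -3.1]
shift [-0.0666 -0.044   0.0004]
tool x [-0.24   0.971  0.002] y [ 0.971  0.24  -0.002] z [-0.002  0.001 -1.   ]
turn [-0.0017 -0.0017  0.0026]
turn [ 2.700e-03 -2.700e-03 -3.139e+00]
```

Call:
move_arm(motion=[-0.03,-0.02,0,0,0,0,0,-0.062,-0.041,0.01,0,0,0,0,-0.062,-0.041,0.03,0,0,0,0,-0.062,-0.041,0.06,0,0,0,0,-0.062,-0.041,0.08,0,0,0,0])

```text
clock: 29.3
eef_pos: [0.4514, -0.2581, 0.0884]
orientation: [0.617, 0.787, 0.0, -0.002]
contact_force: [-1.0, 0.4, -3.2]
opening: 0.0327
```

Call:
move_arm(motion=[0,0,0.02,0,0,0,0,0,0,0.032,0,0,0,0,0,0,0.04,0,0,0,0,0,0,0.045,0,0,0,0,0,0,0.047,0,0,0,0])

```text
clock: 29.8
eef_pos: [0.4532, -0.2588, 0.0463]
orientation: [0.617, 0.787, -0.0, -0.0]
contact_force: [-5.2, 3.7, 8.6]
opening: 0.0328
```

```bash
python3 t.py .45 -.265 .045 .24; python3 lab.py
```

```text
tray [[0.478, -0.381], [0.53, -0.371], [0.563, -0.274], [0.597, -0.309], [0.568, -0.36], [0.627, -0.333], [0.593, -0.17], [0.399, -0.231], [0.407, -0.265], [0.482, -0.219]]
[([0.508, -0.294, -0.0], 0.85), ([0.565, -0.317, 0.045], 0.73), ([0.418, 0.362, 0.194], 0.53), ([0.416, 0.371, 0.174], 0.25)]
[([0.422, 0.367, 0.001], 0.69), ([0.502, -0.29, 0.0], 0.61), ([0.69, 0.358, 0.002], 0.55)]
t 29.95 pos [ 0.454  -0.2592  0.0463] open 0.0326 F [-2.8  0.8  0.9]
shift [-0.0046 -0.0052  0.0013]
tool x [-0.239  0.971 -0.001] y [0.971 0.239 0.001] z [ 0.001 -0.001 -1.   ]
turn [0.0011 0.0014 0.0012]
turn [-2.2000e-03  1.7000e-03 -3.1404e+00]
[ 0.4684 -0.3439  0.0783] 0.0013
[ 0.5631 -0.3144  0.0787] 0.0009
[ 0.4009 -0.108   0.0742] 0.0014
[ 0.6932 -0.2439  0.0742] 0.0012
[ 0.5795 -0.1071  0.0604] 0.0012
[ 0.5737 -0.043   0.0607] 0.0004
[0.4206 0.3668 0.1504] 0.0025
[ 0.7187 -0.0317  0.0743] 0.0008
t 30.05 pos [ 0.454  -0.2593  0.0463] open 0.033 F [-2.5  1.3  2.1]
```

The 8.6 N contact came at the expected floor height, so I release.

Call:
move_arm(motion=[0,0,0,0,0,0,0.3,0,0,0,0,0,0,0.7,0,0,0,0,0,0,0.7,0,0,0,0,0,0,0.7,0,0,0,0,0,0,0.7])

```text
clock: 30.55
eef_pos: [0.4535, -0.2589, 0.0449]
orientation: [0.617, 0.787, 0.0, 0.0]
contact_force: [0.2, -0.4, 0.3]
opening: 0.06
```

Call:
move_arm(motion=[0,0,0,0,0,0,0.7,0,0,-0.02,0,0,0,0.7,0,0,-0.05,0,0,0,0.7,0,0,-0.1,0,0,0,0.8,0,0,-0.14,0,0,0,0.85])

```text
clock: 31.05
eef_pos: [0.4534, -0.2589, 0.1869]
orientation: [0.617, 0.787, -0.0, 0.0]
contact_force: [0.8, -0.8, 0.7]
opening: 0.0724
```

```bash
python3 lab.py
cat > cov.py <<'E'
from h import *
out=[]
for c in("scene","side"):
    im=imaging.get_image(c); k=im["color"]
    ctr=proj(im,[.42,.37,.123]).astype(int)
    m=(k.min(2)>150).astype(np.uint8); x,y=ctr; M=np.zeros_like(m); M[y-90:y+90,x-90:x+90]=m[y-90:y+90,x-90:x+90]
    cs=max(cv2.findContours(M,0,2)[0],key=cv2.contourArea); q=cv2.boxPoints(cv2.minAreaRect(cs))
    h=cv2.convexHull(cs); e=.01
    while len(a:=cv2.approxPolyDP(h,e*cv2.arcLength(h,True),True))>4: e+=.005
    P=np.array([atz(im,*p,.123) for p in a[:,0]]); L=np.linalg.norm(np.roll(P,-1,0)-P,axis=1)
    print(c,np.round(P[:,:2],3).tolist(),np.round(L,3),"ctr",np.round(P.mean(0),4))
    for i in range(len(P)):
        d=np.roll(P,-1,0)[i]-P[i]
        if L[i]>.2: print("long axis yaw",np.arctan2(d[1],d[0])%np.pi)
    print([(n,np.round(d["at"],3).tolist(),round(d["p"],2)) for n in("cover_bar","cover") for d in imaging.landmark_of(c,n)[:2]])
    x,y=ctr; cc=cv2.resize(k[y-70:y+70,x-70:x+70],(400,400),interpolation=2); out.append(cc)
cv2.imwrite("pics/c2.png",np.hstack(out))
E
python3 cov.py; python3 -c "
from h import *
to([.42,.369,.3],.63-np.pi/2)"
```

```text
[ 0.4685 -0.3441  0.0782] 0.001
[ 0.4522 -0.2496  0.0784] 0.0007
[ 0.5631 -0.3146  0.0784] 0.0005
[ 0.4015 -0.1063  0.0768] 0.0034
[ 0.6933 -0.2439  0.0742] 0.0011
[ 0.5797 -0.1073  0.0602] 0.0005
[ 0.5731 -0.0428  0.0607] 0.0015
[0.5674 0.0212 0.0614] 0.0012
[ 0.7188 -0.0318  0.0744] 0.0007
t 31.15 pos [ 0.4567 -0.2614  0.1927] open 0.0724 F [ 0.6 -0.2  0.5]
scene [[0.095, 0.399], [0.294, 0.499], [0.566, 0.414], [0.293, 0.173]] [0.223 0.285 0.364 0.301] ctr [0.312  0.3711 0.123 ]
long axis yaw 0.466422702267047
long axis yaw 2.8360174806172296
long axis yaw 0.7235281245076175
long axis yaw 2.288825917099839
[('cover_bar', [0.418, 0.364, 0.192], 0.94), ('cover', [0.421, 0.368, 0.118], 0.59)]
side [[0.746, 0.674], [0.69, 0.44], [0.422, 0.491], [0.445, 0.676]] [0.241 0.272 0.186 0.3  ] ctr [0.5758 0.57   0.123 ]
long axis yaw 1.336067851740426
long axis yaw 2.950943882935127
long axis yaw 3.1354583111296077
[('cover_bar', [0.415, 0.366, 0.189], 0.67)]
t 31.45 pos [ 0.4524 -0.2581  0.1828] open 0.0724 F [-0.5  0.1  0.4]
shift [ 0.6171  0.1179 -0.1156]
tool x [-0.239  0.971  0.003] y [ 0.971  0.239 -0.003] z [-0.003  0.002 -1.   ]
turn [-0.004  -0.0012  1.1818]
turn [ 1.4000e-03 -4.5000e-03 -1.9598e+00]
```

View pics/c2.png

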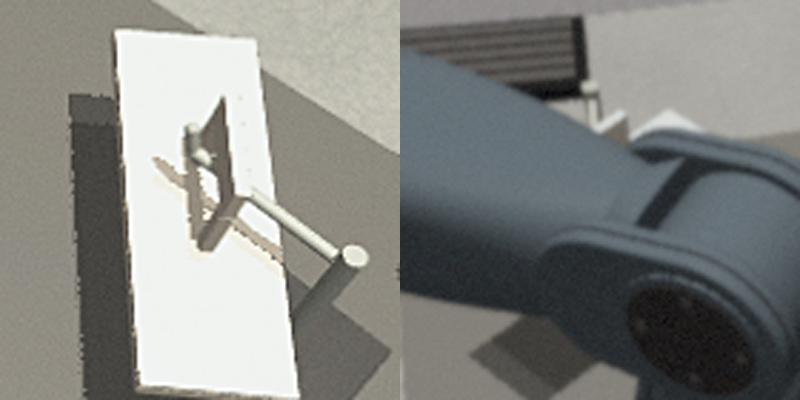

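All three packs stand on the tray floor, with tops at 0.078 at (0.468,-0.344), (0.452,-0.250) and (0.563,-0.315). The cover picture shows it still twisted on the hook, the bar about 0.63 rad from world x. Before turning I check the range of joint 6.

```bash
python3 -c "
from h import *
s=status.get_state(); print(np.round(s['joints'],3))"
```

```text
[-0.647  0.036  0.013  1.551 -0.     0.682]
```

Call:
move_arm(motion=[0.045,0.009,-0.03,0,0,0,0.5,0.09,0.018,-0.06,0,0,0,0.5,0.135,0.026,-0.09,0,0,0,0.5,0.18,0.035,-0.1,0,0,0,0.5,0.225,0.043,-0.11,0,0,0,0.5])

```text
clock: 31.95
eef_pos: [0.4415, -0.0358, 0.2933]
orientation: [0.617, 0.787, -0.0, -0.0]
contact_force: [0.9, 0.5, -0.4]
opening: 0.0426
```

Joint 6 follows yaw = J1 - J6 + 1.57, so I must turn -1.96 (the +1.18 option would run out of range).

Call:
move_arm(motion=[0.03,0.006,0,0,0,-0.14,0.5,0.06,0.012,0,0,0,-0.28,0.5,0.09,0.019,0,0,0,-0.42,0.5,0.12,0.025,0,0,0,-0.56,0.5,0.15,0.031,0,0,0,-0.7,0.5])

```text
clock: 32.45
eef_pos: [0.4354, 0.1171, 0.2917]
orientation: [0.307, 0.952, -0.001, -0.001]
contact_force: [-0.0, -0.2, -0.3]
opening: 0.0424
```

```bash
python3 -c "
from h import *
to([.4265,.3732,.26],2.196)"
```

```text
t 32.45 pos [0.4354 0.1171 0.2917] open 0.0424 F [-0.  -0.2 -0.3]
shift [0.1568 0.2028 0.0316]
tool x [-0.812  0.584  0.002] y [ 0.584  0.812 -0.002] z [-0.003 -0.    -1.   ]
turn [-4.0000e-04 -3.1000e-03 -1.2491e+00]
turn [-3.3000e-03  4.0000e-04  1.8925e+00]
```

Call:
move_arm(motion=[0.03,0.04,0,0,0,-0.14,0.5,0.06,0.08,0,0,0,-0.28,0.5,0.09,0.12,0,0,0,-0.42,0.5,0.12,0.16,0,0,0,-0.56,0.5,0.15,0.195,0,0,0,-0.7,0.5])

```text
clock: 32.95
eef_pos: [0.429, 0.3638, 0.2912]
orientation: [-0.038, 0.999, -0.001, -0.001]
contact_force: [0.4, -0.4, 0.6]
opening: 0.0426
```

```bash
python3 -c "
from h import *
to([.4265,.3732,.26],2.196)"
```

```text
t 32.95 pos [0.429  0.3638 0.2912] open 0.0426 F [ 0.4 -0.4  0.6]
shift [0.0017 0.0096 0.0312]
tool x [-0.997 -0.076  0.003] y [-0.076  0.997 -0.002] z [-0.002 -0.002 -1.   ]
turn [-0.0008 -0.0029 -0.5487]
turn [-3.9000e-03  1.1000e-03  2.5929e+00]
```

Call:
move_arm(motion=[0,0.004,0,0,0,-0.14,0.5,0,0.006,0,0,0,-0.28,0.5,0,0.006,0.01,0,0,-0.42,0.5,0,0.006,0.02,0,0,-0.55,0.5,0,0.006,0.02,0,0,-0.55,0.5])

```text
clock: 33.45
eef_pos: [0.4282, 0.3671, 0.2698]
orientation: [-0.305, 0.952, -0.001, -0.003]
contact_force: [-1.5, -0.8, -0.7]
opening: 0.0429
```

```bash
python3 -c "
from h import *
to([.4265,.3732,.176],2.196)
im=shot('wrist','w2.png')
for p in([.42,.3685,.21],[.42+.0324,.3685+.0234,.21],[.42-.0324,.3685-.0234,.21]): print(proj(im,p))
print([(np.round(d['at'],3).tolist(),d['p']) for d in imaging.landmark_of('wrist','cover_bar')])"
```

```text
t 33.45 pos [0.4282 0.3671 0.2698] open 0.0429 F [-1.5 -0.8 -0.7]
shift [-0.0027  0.0059  0.0938]
tool x [-0.814 -0.581  0.006] y [-0.581  0.814  0.   ] z [-0.005 -0.004 -1.   ]
turn [ 0.0002 -0.0063 -0.005 ]
turn [-9.9000e-03 -3.0000e-04  3.1366e+00]
[330.98302023 246.31768   ]
[330.98594903 309.09299031]
[330.95366475 176.49188397]
[([0.418, 0.368, 0.192], 0.58)]
```

View pics/w2.png

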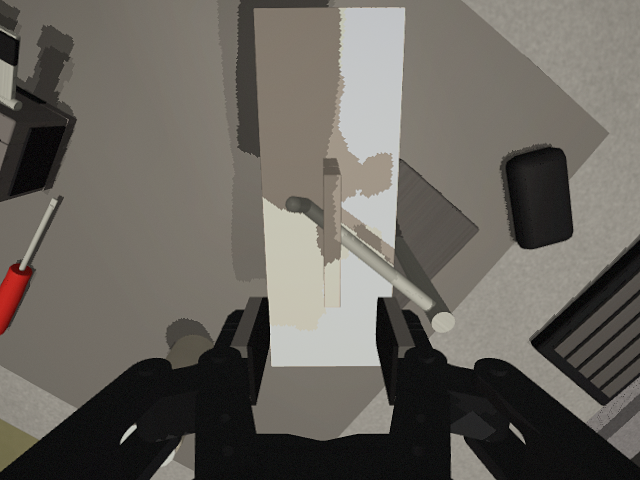

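The wrist view shows the bar vertical at (332,245), exactly where predicted. The arm's upturned tip at (295,204) is clear of the fingers. I descend and grip.

Call:
move_arm(motion=[-0.003,0.005,0.01,0,0,0,0.5,-0.003,0.005,0.03,0,0,0,0.5,-0.003,0.005,0.05,0,0,0,0.5,-0.003,0.005,0.07,0,0,0,0.5,-0.003,0.005,0.085,0,0,0,0.5])

```text
clock: 34.05
eef_pos: [0.4285, 0.3736, 0.1865]
orientation: [-0.305, 0.953, -0.0, -0.001]
contact_force: [0.6, -0.3, 0.7]
opening: 0.0426
```

```bash
python3 -c "
from h import *
to([.4265,.3732,.178],2.196)"
```

```text
t 34.05 pos [0.4285 0.3736 0.1865] open 0.0426 F [ 0.6 -0.3  0.7]
shift [0.0018 0.0008 0.0085]
tool x [-0.815 -0.58   0.001] y [-0.58   0.815  0.   ] z [-0.001 -0.001 -1.   ]
turn [ 0.0002 -0.0013 -0.0064]
turn [-2.0000e-03 -4.0000e-04  3.1352e+00]
```

Call:
move_arm(motion=[0,0,0.008,0,0,0,0.5,0,0,0.008,0,0,0,0.3,0,0,0.008,0,0,0,0.1,0,0,0.008,0,0,0,0,0,0,0.008,0,0,0,0], squeeze=70)

```text
clock: 34.55
eef_pos: [0.4294, 0.3741, 0.1815]
orientation: [-0.305, 0.952, 0.0, 0.001]
contact_force: [0.0, 0.9, 0.1]
opening: 0.0083
```

Call:
move_arm(motion=[0,0,0,0,0,0,0,0,0,0,0,0,0,0,0,0,-0.004,0,0,0,0,0,0,-0.01,0,0,0,0,0,0,-0.02,0,0,0,0])

```text
clock: 35.05
eef_pos: [0.4283, 0.373, 0.1995]
orientation: [-0.305, 0.952, -0.001, -0.001]
contact_force: [0.3, 0.6, -2.2]
opening: 0.0084
```

```bash
python3 -c "
from h import *
st()"
```

```text
t 35.05 pos [0.4283 0.373  0.1995] open 0.0084 F [ 0.3  0.6 -2.2]
```

The cover is held (opening 8.4 mm, 2.2 N of weight). I lift to 30 mm in total, because the handle's window limits the lift, then draw off along the stand's -x.

Call:
move_arm(motion=[0,0,-0.005,0,0,0,0,0,0,-0.011,0,0,0,0,0,0,-0.011,0,0,0,0,0.005,-0.006,-0.011,0,0,0,0,0.011,-0.013,-0.011,0,0,0,0])

```text
clock: 35.55
eef_pos: [0.4273, 0.3559, 0.2109]
orientation: [-0.305, 0.952, -0.0, -0.0]
contact_force: [-0.5, -0.1, -2.3]
opening: 0.0081
```

Call:
move_arm(motion=[0.007,-0.008,0,0,0,0,0,0.014,-0.016,0,0,0,0,0,0.021,-0.024,0,0,0,0,0,0.028,-0.033,0,0,0,0,0,0.035,-0.041,0,0,0,0,0])

```text
clock: 36.05
eef_pos: [0.4228, 0.3017, 0.2114]
orientation: [-0.305, 0.952, -0.0, 0.0]
contact_force: [-0.1, 0.6, -1.9]
opening: 0.0082
```

Call:
move_arm(motion=[0.007,-0.008,0,0,0,0,0,0.014,-0.016,0,0,0,0,0,0.021,-0.024,0,0,0,0,0,0.021,-0.024,-0.015,0,0,0,0,0.021,-0.024,-0.03,0,0,0,0])

```text
clock: 36.55
eef_pos: [0.4192, 0.2702, 0.241]
orientation: [-0.305, 0.952, -0.0, -0.001]
contact_force: [-0.2, 1.0, -2.0]
opening: 0.0081
```

```bash
python3 -c "
from h import *
st()
a=imaging.get_image('side')['color'][80:260,150:330]
b=imaging.get_image('scene')['color'][180:400,420:640]
cv2.imwrite('pics/c3.png',np.hstack([cv2.resize(x,(400,400),interpolation=2) for x in (b,a)]))"
```

```text
t 36.55 pos [0.4192 0.2702 0.241 ] open 0.0081 F [-0.2  1.  -2. ]
```

View pics/c3.png

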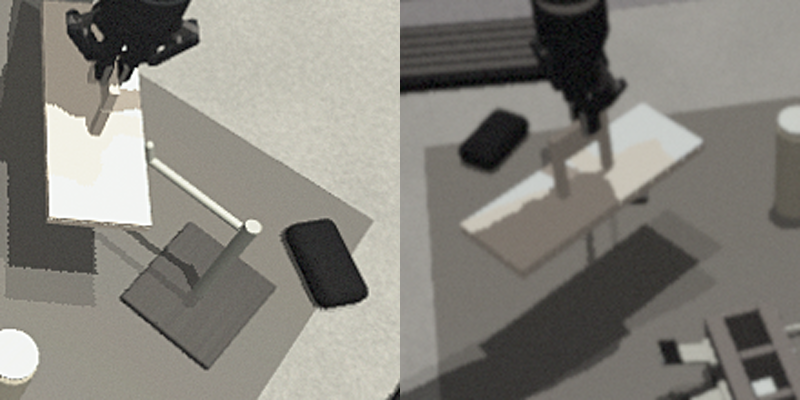

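The cover is off the hook. I raise it clear, then carry it to the dock while turning -1.04 rad.

Call:
move_arm(motion=[0,0,-0.02,0,0,0,0,0,0,-0.04,0,0,0,0,0,-0.01,-0.055,0,0,0,0,0.002,-0.03,-0.065,0,0,0,0,0.005,-0.055,-0.07,0,0,-0.05,0])

```text
clock: 37.15
eef_pos: [0.448, 0.2236, 0.312]
orientation: [-0.33, 0.944, 0.0, 0.001]
contact_force: [1.5, -0.4, -2.3]
opening: 0.0083
```

Call:
move_arm(motion=[0.003,-0.03,0,0,0,-0.1,0,0.006,-0.06,0,0,0,-0.2,0,0.01,-0.09,0,0,0,-0.3,0,0.013,-0.12,0,0,0,-0.4,0,0.016,-0.15,0,0,0,-0.5,0])

```text
clock: 37.65
eef_pos: [0.5287, 0.0948, 0.3105]
orientation: [-0.554, 0.832, 0.0, -0.0]
contact_force: [-0.3, -0.3, -3.2]
opening: 0.0082
```

```bash
python3 -c "
from h import *
to([.5705,-.0005,.3],.096)"
```

```text
t 37.65 pos [0.5287 0.0948 0.3105] open 0.0082 F [-0.3 -0.3 -3.2]
shift [ 0.0718 -0.0754  0.0104]
tool x [-0.386 -0.922  0.   ] y [-0.922  0.386  0.001] z [-0.001  0.    -1.   ]
turn [ 1.0000e-04 -1.1000e-03  2.6493e+00]
turn [ 8.000e-04  1.000e-04 -4.923e-01]
```

Call:
move_arm(motion=[0.02,-0.02,0,0,0,-0.1,0,0.04,-0.04,0,0,0,-0.2,0,0.055,-0.06,0,0,0,-0.3,0,0.068,-0.072,0,0,0,-0.4,0,0.068,-0.072,0,0,0,-0.492,0])

```text
clock: 38.15
eef_pos: [0.5687, 0.0026, 0.3096]
orientation: [0.739, -0.674, -0.0, 0.001]
contact_force: [-0.5, 1.1, -2.1]
opening: 0.0079
```

Call:
move_arm(motion=[0,0,0.02,0,0,0,0,0,0,0.05,0,0,0,0,0,0,0.08,0,0,0,0,0,0,0.1,0,0,0,0,0,0,0.11,0,0,0,0])

```text
clock: 38.65
eef_pos: [0.5662, 0.0054, 0.1975]
orientation: [0.739, -0.674, -0.002, 0.002]
contact_force: [-0.9, -0.1, -2.5]
opening: 0.0079
```

```bash
cat > e.py <<'E'
from h import *
to([.5705,-.0005,.16],.096)
D=np.array([.5716,-.0115]);c,s=np.cos(.096),np.sin(.096)
out=[]
z=status.get_state()["eef_pos"][2]-.0595
for cam,cr in(("scene",(220,150,400,310)),("side",(230,190,390,330))):
    im=imaging.get_image(cam); k=im["color"].copy()
    for w,h,zz,col in((.084,.264,.09,(0,255,0)),(.104,.284,z+.005,(0,0,255))):
        P=[proj(im,[D[0]+c*x-s*y,D[1]+s*x+c*y,zz]) for x,y in((-w/2,-h/2),(w/2,-h/2),(w/2,h/2),(-w/2,h/2))]
        print(cam,col,np.round(P,1).tolist())
        k4=None
    x0,y0,x1,y1=cr; out.append(cv2.resize(im["color"][y0:y1,x0:x1],(400,400*(y1-y0)//(x1-x0)),interpolation=2))
    print([(np.round(d["at"],3).tolist(),round(d["p"],2)) for n in("cover_bar","cover") for d in imaging.landmark_of(cam,n)[:2]])
    np.save(cam+".npy",im["color"])
h=max(o.shape[0] for o in out); out=[cv2.copyMakeBorder(o,0,h-o.shape[0],0,0,0) for o in out]
cv2.imwrite("pics/c4.png",np.hstack(out))
E
python3 e.py
```

```text
t 38.65 pos [0.5662 0.0054 0.1975] open 0.0079 F [-0.9 -0.1 -2.5]
shift [ 0.0063 -0.0039  0.0375]
tool x [ 0.091 -0.996 -0.001] y [-0.996 -0.091  0.006] z [-0.006  0.001 -1.   ]
turn [ 2.100e-03 -8.700e-03  3.137e+00]
turn [ 0.0056  0.0013 -0.0045]
scene (0, 255, 0) [[277.8, 195.4], [255.0, 220.0], [353.4, 281.0], [374.8, 253.1]]
scene (0, 0, 255) [[275.9, 176.3], [246.5, 207.2], [356.5, 274.9], [383.8, 239.2]]
[([0.562, -0.011, 0.213], 0.67), ([0.568, -0.007, 0.134], 0.68), ([0.562, -0.319, 0.047], 0.46)]
side (0, 255, 0) [[319.6, 306.7], [354.2, 296.9], [317.6, 214.4], [286.6, 221.9]]
side (0, 0, 255) [[317.2, 299.1], [361.8, 286.7], [320.5, 196.9], [281.0, 206.2]]
[([0.566, -0.008, 0.211], 0.61), ([0.48, -0.052, 0.062], 0.39), ([0.57, -0.01, 0.137], 0.97), ([0.744, -0.138, -0.004], 0.16)]
```

View pics/c4.png

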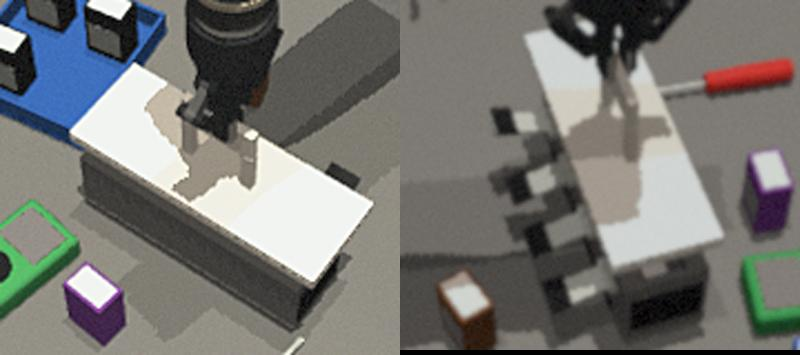

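Run:
```python
from h import *
# triangulate matching corners
class D(dict):pass
S=imaging.get_image("scene");I=imaging.get_image("side")
sc=dict(mm=(280.7,179.3),Mm=(252.4,209.4),MM=(361.8,278.3),mM=(387.4,241.4))  # (x sign, y sign)
si=dict(mM=(280,204.8),Mm=(358.8,284.8),mm=(314,296))
for im,d,n in((S,sc,"scene"),(I,si,"side")):
    P={k:atz(im,*v,.143) for k,v in d.items()}; print(n,{k:np.round(p[:2],4).tolist() for k,p in P.items()})
    ks=[("mM","Mm")]+([("mm","MM")] if "MM" in P else [])
    for a,b in ks: print("centre",np.round((P[a]+P[b])/2,4))
    d_=P["mM"]-P["mm"]; print("yaw",np.arctan2(-d_[0],d_[1]),np.linalg.norm(d_))
st()
```

```text
scene {'mm': [0.5324, -0.144], 'Mm': [0.6327, -0.1344], 'MM': [0.6088, 0.1477], 'mM': [0.5056, 0.1337]}
centre [ 5.691e-01 -4.000e-04  1.430e-01]
centre [0.5706 0.0018 0.143 ]
yaw 0.0964033823989666 0.2790035445057423
side {'mM': [0.5047, 0.1299], 'Mm': [0.6319, -0.1417], 'mm': [0.5284, -0.1487]}
centre [ 0.5683 -0.0059  0.143 ]
yaw 0.08457376975491805 0.2795804402609918
t 39.05 pos [0.569  0.0052 0.2031] open 0.0082 F [ 0.6 -0.3 -2.5]
```

The cover is about 7 mm off in y. I correct that and descend to just above the dock.

Call:
move_arm(motion=[0.007,-0.0015,0.01,0,0,-0.004,0,0.007,-0.0015,0.02,0,0,-0.004,0,0.007,-0.0015,0.03,0,0,-0.004,0,0.007,-0.0015,0.036,0,0,-0.004,0,0.007,-0.0015,0.037,0,0,-0.004,0])

```text
clock: 39.55
eef_pos: [0.569, -0.0014, 0.1622]
orientation: [0.74, -0.673, -0.001, 0.001]
contact_force: [-0.2, 0.2, -2.0]
opening: 0.0086
```

```bash
python3 e.py
```

```text
t 39.55 pos [ 0.569  -0.0014  0.1622] open 0.0086 F [-0.2  0.2 -2. ]
shift [-0.0007 -0.0016  0.0022]
tool x [ 0.095 -0.995 -0.001] y [-0.995 -0.095  0.003] z [-0.004  0.    -1.   ]
turn [ 1.300e-03 -5.400e-03  3.141e+00]
turn [ 0.0034  0.0008 -0.0006]
scene (0, 255, 0) [[277.8, 195.4], [255.0, 220.0], [353.4, 281.0], [374.8, 253.1]]
scene (0, 0, 255) [[276.6, 185.9], [248.0, 216.4], [355.3, 283.0], [382.1, 248.0]]
[([0.567, -0.015, 0.176], 0.9), ([0.568, -0.012, 0.096], 0.79)]
side (0, 255, 0) [[319.6, 306.7], [354.2, 296.9], [317.6, 214.4], [286.6, 221.9]]
side (0, 0, 255) [[316.9, 307.4], [360.4, 295.2], [320.2, 206.2], [281.5, 215.5]]
[([0.567, -0.011, 0.174], 0.75), ([0.57, -0.016, 0.102], 0.75), ([0.417, 0.367, 0.172], 0.39)]
```

View pics/c4.png

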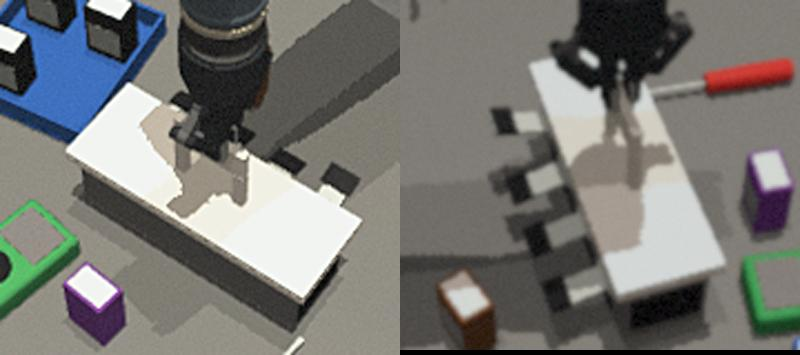

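The outlines match the predicted on-dock corners to about 2 px (3 mm), inside the 6 mm play. I shift +x by 2 mm and lower gently.

Call:
move_arm(motion=[0,-0.002,0.002,0,0,0,0,0,-0.002,0.004,0,0,0,0,0,-0.002,0.006,0,0,0,0,0,-0.002,0.008,0,0,0,0,0,-0.002,0.009,0,0,0,0])

```text
clock: 40.35
eef_pos: [0.5719, -0.0013, 0.1549]
orientation: [0.74, -0.673, -0.0, 0.0]
contact_force: [-0.7, -0.0, -1.3]
opening: 0.0078
```

Call:
move_arm(motion=[0,0,0.001,0,0,0,0,0,0,0.002,0,0,0,0,0,0,0.003,0,0,0,0,0,0,0.003,0,0,0,0,0,0,0.003,0,0,0,0])

```text
clock: 40.85
eef_pos: [0.5722, -0.0013, 0.1524]
orientation: [0.74, -0.673, 0.0, -0.0]
contact_force: [0.5, 0.5, -1.6]
opening: 0.0082
```

Past the lip height without contact, so the skirt is around the dock.

Call:
move_arm(motion=[0,0,0.001,0,0,0,0,0,0,0.002,0,0,0,0,0,0,0.003,0,0,0,0,0,0,0.003,0,0,0,0,0,0,0.003,0,0,0,0])

```text
clock: 41.35
eef_pos: [0.5723, -0.0014, 0.1516]
orientation: [0.74, -0.673, 0.001, -0.0]
contact_force: [-3.5, -0.5, 6.0]
opening: 0.0082
```

Call:
move_arm(motion=[0,0,-0.001,0,0,0,0.3,0,0,-0.001,0,0,0,0.5,0,0,-0.001,0,0,0,0.5,0,0,-0.001,0,0,0,0.5,0,0,-0.001,0,0,0,0.5])

```text
clock: 41.85
eef_pos: [0.5722, -0.0013, 0.1501]
orientation: [0.74, -0.673, -0.0, 0.0]
contact_force: [0.3, 0.4, -0.2]
opening: 0.0426
```

Call:
move_arm(motion=[0,0,-0.02,0,0,0,0.5,0,0,-0.05,0,0,0,0.5,0,0,-0.09,0,0,0,0.5,0,0,-0.13,0,0,0,0.5,0,0,-0.16,0,0,0,0.5])

```text
clock: 42.35
eef_pos: [0.5725, -0.0013, 0.3132]
orientation: [0.74, -0.673, 0.001, -0.001]
contact_force: [0.8, -0.5, 0.2]
opening: 0.0427
```

Call:
move_arm(motion=[0,0.04,0,0,0,0,0.5,0,0.08,0,0,0,0,0.5,0,0.12,0,0,0,0,0.5,0,0.16,0,0,0,0,0.5,0,0.18,0,0,0,0,0.5])

```text
clock: 42.85
eef_pos: [0.3905, -0.0184, 0.311]
orientation: [0.74, -0.673, 0.0, -0.0]
contact_force: [0.2, 0.0, 1.3]
opening: 0.0432
```

```bash
python3 e.py; python3 lab.py; python3 -c "
from h import *
a=imaging.get_image('side')['color'][180:480,220:470]; b=imaging.get_image('scene')['color'][100:310,170:420]
cv2.imwrite('pics/fin.png',np.hstack([cv2.resize(b,(430,361),interpolation=2),cv2.resize(a,(301,361),interpolation=2)]))"
```

```text
t 42.85 pos [ 0.3905 -0.0184  0.311 ] open 0.0432 F [0.2 0.  1.3]
shift [-0.0008 -0.1808  0.1511]
tool x [ 0.095 -0.995  0.   ] y [-0.995 -0.095 -0.   ] z [ 0. -0. -1.]
turn [-7.0000e-04  7.0000e-04  3.1408e+00]
turn [-0.0005 -0.0004 -0.0008]
scene (0, 255, 0) [[277.8, 195.4], [255.0, 220.0], [353.4, 281.0], [374.8, 253.1]]
scene (0, 0, 255) [[273.2, 142.3], [241.3, 174.5], [360.7, 245.5], [390.2, 208.0]]
[([0.571, -0.016, 0.16], 0.74), ([0.472, 0.071, 0.089], 0.26), ([0.575, -0.016, 0.087], 0.95), ([0.69, 0.36, -0.004], 0.67)]
side (0, 255, 0) [[319.6, 306.7], [354.2, 296.9], [317.6, 214.4], [286.6, 221.9]]
side (0, 0, 255) [[318.2, 269.1], [366.5, 256.2], [321.6, 164.0], [279.1, 173.3]]
[([0.574, -0.013, 0.162], 0.82), ([0.574, -0.014, 0.089], 0.81), ([0.451, -0.26, 0.043], 0.33)]
[ 0.4682 -0.3437  0.0783] 0.001
[ 0.4533 -0.2597  0.0788] 0.0011
[ 0.563  -0.3144  0.0786] 0.0009
[ 0.4014 -0.1084  0.0739] 0.0008
[ 0.6933 -0.244   0.074 ] 0.001
[ 0.7187 -0.032   0.0743] 0.0007
t 43.25 pos [ 0.3938 -0.0185  0.3098] open 0.0429 F [-1.1  0.8  0.2]
```

View pics/fin.png

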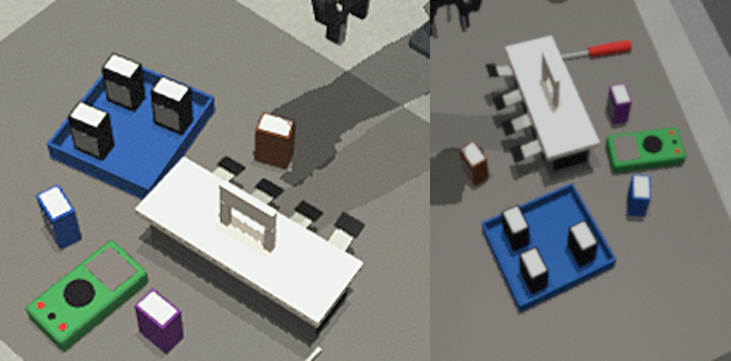

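The cover sits flat on the dock (origin z about 0.088, bar about 0.161 against 0.1625 expected). Three packs stand upright in the tray, and the bystanders haven't moved. Handing in.

```bash
python3 -c "
from plant import job
print(job.finish_job())"
```

```text
the job is handed in; nothing more can be done
None
```

The job is done and handed in at about 43 s on the robot's clock; no verdict was reported. Packs 1, 2 and 3 are in the tray and the dust cover is on the dock. Pocket 0 was empty from the start, so I left its lever alone.

**What I did**
- I pressed levers 1 to 3 and pulled each raised pack out. I stood them apart on the tray floor.
- I lifted the cover off its hook, turned it to line up with the dock and lowered it on.

**Last checks**
- **Packs:** all three stand upright, with label tops measured at 0.078 to 0.079 m (0.080 expected on the tray floor).
- **Cover:** the networks put its origin at z 0.087 to 0.089 m (0.090 expected) and its bar at 0.161 m (0.1625 expected). It went about 8 mm past the lip height before meeting resistance, and looks flat and square in both views.
- **Bystanders and look-alikes:** they look unmoved in the last pictures. The labels of the brown, blue and purple look-alikes measured where they were at the start.

**What went wrong or disagreed**
- **Fingertips:** they stand about 28 mm farther back than the stated 19 mm ahead of the TCP. The first grasp at pack 3 therefore closed above it; I corrected the depth after that.
- **Refused move:** one move call was refused because I miscounted its numbers, so the fingers closed on air once.
- **Tray:** it was knocked about 45 mm aside during the run, so I measured it again and moved the drop positions.
- **Cover on the hook:** it hung turned about 0.7 rad from the stand's x axis, not along it as described. I gripped it at the angle I measured.

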